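Put the marking-out packing stack back into its nests

ROBOT

A 6-joint arm with a two-finger parallel gripper is mounted at the origin on the work surface. World frame = base frame: x ahead of the robot, y to its left, z up, the work surface at z = 0. Lengths are in m, angles in rad, forces in N, time in s.
With the tool pointing down it reaches from about 0.35 to 0.775 m from the base axis. Payload 7.3 kg.
Tool frame: the origin (TCP) lies at the very end of the fingers, on their centre line; the grasp point (between the pads) lies 19 mm behind it (robot.hold_point_z is the distance from the TCP to the grasp point, in m); z points along the fingers, y is the direction in which the jaws open and shut (so a half turn about z gives the same grasp; the last joint's range is limited). The gripper opens to 92 mm and grips with 3 to 60 N. Pads are 19 mm wide; open, the fingers measure 130 mm over their backs; the gripper's body (75 mm by 190 mm) begins 47 mm behind the grasp point.
Start: joints at [1.023, 0.342, 1.524, -0, 1.275, -0.146], TCP at [0.205, 0.483, 0.227] pointing down, gripper open.
Joint ranges: [-2.53, 2.53], [-0.77, 2.02], [0.04, 2.7], [-1, 4.14], [0.28, 2.66], [-3.11, 3.11]. Speed limits (rad/s): [2.57, 2.57, 3.14, 3.14, 3.14, 3.14].

INTERFACE

Orientations are given as [roll, pitch, yaw] about the fixed x, y, z axes, in that order (R = Rz(yaw) Ry(pitch) Rx(roll)).
In Python, from cell import monitor, viewer, robot gives the robot as it stands.
- The arm moves only by the tool move_arm, never from a script. Its argument "deltas" is a list of rows, each an object of numbers: "x", "y", "z": the shift along the tool's x, y, z in m; "wx", "wy", "wz": the turn, a rotation vector about the tool's x, y, z in degrees; "hand": the opening, from 0 (shut) to 1 (fully open). In form: [{"x": .., "y": .., "z": .., "wx": .., "wy": .., "wz": .., "hand": ..}, ...]. A call has 1 to 8 rows; each row is the pose to reach, as a shift and turn from the pose commanded when the call began, along the tool's axes at that moment; what a row does not reach only later rows make up. A row lasts 1/8 s, in which the tool goes at most 62.5 mm and 10.7 degrees, less where a joint would pass 70% of its speed; a pose out of reach is approached as far as the arm can. A call with a gripper value outside its range is refused whole. The fingers move at their own pace and stop on an object; "grip_force" is the grip in N (left out, the last holds). Time passes only in rows, so rows that repeat a pose let the fingers close. It gives the time, the measured TCP pose, the force and the opening at its end, in the units of the state.
- monitor.observe(): the state, without advancing time (a new reading comes with each control period).
- viewer.read_camera(name): name is "scene" or "side" or "wrist"; returns the picture (420x560x3 uint8, red, green, blue); there is no depth.
- viewer.camera_params(name): a dict with "camera_matrix" (3x3 intrinsics, pixels), "R" (3x3) and "t" (3): a world point X has camera coordinates R X + t. Camera axes: x right, y down, z forward; pixel columns grow to the right and rows downward; lengths in m; the calibration is good to about 2 mm. A picture is of the moment at which its call begins: read the wrist's pose just before it. camera_params takes no time and is no camera call; for the wrist camera it gives the pose at the moment of the call.
- robot.hand_in(): hands the job in, once; it reports no verdict.
The state is a dict: "time": time; "qpos": joint angles; "qvel": joint speeds; "joint_efforts": joint torques, N m; "tool_pos": TCP position; "tool_rot": TCP orientation; "contact_force": force on the tool from outside, world axes, zero at the start; "torque": the same for the moment, N m; "opening": finger opening in m.
Only numpy, scipy, OpenCV 4.12 (cv2) and the standard library are available. Lean on these libraries where they do the work, as an engineer would, in place of code of your own. Each camera call takes 0.05 s, during which the arm holds its last target. There are 200 camera calls.

TASK

The packing pieces built up for marking out are done with: take the stack apart from the top down and lay each piece flat in the nest made for its shape and size - first the slim bar, then the disc and the block in either order, and the wide bar last, leaving the pieces beneath where they stand until their turn. Set the pieces down, never drop them or tip them over, and leave the ink bottle and the tin where they stand.

Things in the scene. Friction and masses are not known exactly. Their poses are not given: they have to be found in the camera images.
- slim_bar: plain aluminium bar 150 x 18 x 30 mm (its x, y, z), the slimmest piece; at the start it lies on top of the stack, bridging the disc and the block, with its underside 55 mm above the bench. Origin: centre of its underside; x along its length, z up. About 0.22 kg. Its middle 50 mm spans the gap between disc and block.
- disc: plain solid disc of dark blackened steel, 50 mm diameter, 30 mm tall; starts on one half of the wide bar, centred about 52 mm from the bar's middle (either end), underside 25 mm above the bench, the slim bar lying across its top. Origin: centre of its underside; z up. About 0.46 kg.
- block: plain block of dark blackened steel, square in plan, 50 x 50 x 30 mm tall; starts on the other half of the wide bar, centred about 52 mm from the bar's middle, underside 25 mm above the bench, the slim bar lying across its top; its sides are nearly parallel to the wide bar's. Origin: centre of its underside; z up. About 0.59 kg.
- wide_bar: plain aluminium bar 170 x 58 x 25 mm (its x, y, z), the foot of the stack, lying flat on the bench and sticking out from under the pieces it carries. Origin: centre of its underside; x along its length, z up. About 0.66 kg.
- slim_nest: nest of the slim bar: the long narrow rectangular tray, inside 166 x 34 mm (its x, y); fixed to the bench for the run: a black rubber floor whose top is 4 mm above the bench, inside a plywood rim 5 mm wide whose top is 8 mm above the bench. Origin: centre of its underside, on the bench; z up.
- round_nest: nest of the disc: the round tray, inside diameter 66 mm; fixed to the bench for the run: a black rubber floor whose top is 4 mm above the bench, inside a plywood rim 5 mm wide whose top is 8 mm above the bench. Origin: centre of its underside, on the bench; z up.
- square_nest: nest of the block: the square tray, inside 66 x 66 mm, sides along its x and y; fixed to the bench for the run: a black rubber floor whose top is 4 mm above the bench, inside a plywood rim 5 mm wide whose top is 8 mm above the bench. Origin: centre of its underside, on the bench; z up.
- wide_nest: nest of the wide bar: the long wide rectangular tray, inside 186 x 74 mm (its x, y); fixed to the bench for the run: a black rubber floor whose top is 4 mm above the bench, inside a plywood rim 5 mm wide whose top is 8 mm above the bench. Origin: centre of its underside, on the bench; z up.
- ink_bottle: bystander: white plastic marking-ink bottle with a black cap, 38 mm diameter, 95 mm tall, loose, standing on the bench among the nests. Origin: centre of its underside. Not to be disturbed.
- tin: bystander: small steel tin, 44 mm diameter, 40 mm tall, loose, standing 75 to 100 mm beyond the ink bottle (away from the robot). Origin: centre of its underside. Not to be disturbed.

How it is judged:
By the outcome, as a careful person would: the job done as asked, in the order asked, and still so for the second after the job is handed in, with the robot touching nothing.
It also fails if it takes over 128 s, if anything falls off the work surface, if the arm or the gripper's body presses on something with over 40 N, if the wrist force passes 120 N, or if a joint passes its speed limit or range.

## Working session

There is one attempt and no reset: what is moved stays moved. The work goes in short steps, Python scripts to look and compute and a tool call to move; the robot and the scene stay as the last step left them, time stands still between calls to the robot, and variables do not carry over. Pictures are saved under pics/ and viewed, about 12 in all and at most 16, crops included, and the job is handed in when it is done.

Besides the shell and the picture viewer there is one more tool, called after ">>>" as name(argument=value, ...) on one line, values as JSON. move_arm: Moves the arm, as the interface text tells. Its arguments: {"type":"object","properties":{"deltas":{"type":"array","items":{"type":"object","properties":{"x":{"type":"number"},"y":{"type":"number"},"z":{"type":"number"},"wx":{"type":"number"},"wy":{"type":"number"},"wz":{"type":"number"},"hand":{"type":"number"}}}},"grip_force":{"type":"number"}},"required":["deltas"]}

```bash
ls; mkdir -p pics; python3 - <<'E'
from cell import monitor, viewer, robot
import cv2
for n in ["scene","side","wrist"]:
    p=viewer.camera_params(n); im=viewer.read_camera(n)
    cv2.imwrite(f"pics/{n}0.png",im[:,:,::-1])
    print(n,p["camera_matrix"].tolist(),(-p["R"].T@p["t"]).round(3),p["R"][2].round(2))
print(monitor.observe())
E
```

```text
pics
scene [[386.2246819744327, 0.0, 275.92351868103225], [0.0, 386.2246819744327, 205.19540603501724], [0.0, 0.0, 1.0]] [1.028 0.173 0.706] [-0.58 -0.22 -0.78]
side [[498.23665059394574, 0.0, 281.16185263095343], [0.0, 498.23665059394574, 204.22377967314688], [0.0, 0.0, 1.0]] [ 0.043 -1.019  0.801] [ 0.37  0.74 -0.55]
wrist [[289.4447009957654, 0.0, 284.39932774786877], [0.0, 289.4447009957654, 206.67994506763566], [0.0, 0.0, 1.0]] [0.135 0.513 0.385] [ 0.26 -0.11 -0.96]
{'time': 0.15, 'qpos': array([ 1.02297977e+00,  3.42564470e-01,  1.52478658e+00, -3.14866010e-06,
        1.27541037e+00, -1.45999312e-01]), 'qvel': array([-0.00094713, -0.00338396, -0.00095662,  0.00023888,  0.00165824,
        0.00105439]), 'joint_efforts': array([ 1.04060880e-03, -4.31472480e+01, -2.44352067e+01,  7.16653699e-02,
        5.37720986e-02, -1.03809134e-04]), 'tool_pos': array([0.20514311, 0.48293091, 0.22620753]), 'tool_rot': array([-3.14043588e+00, -1.67054849e-04,  2.73977623e+00]), 'contact_force': array([0.1540929 , 0.16356459, 0.22690887]), 'torque': array([-0.00275094, -0.00555767, -0.02649513]), 'opening': 0.09206238314761474}
```

View pics/scene0.png

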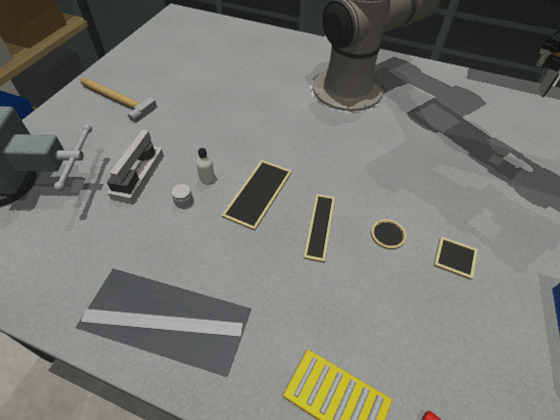

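View pics/side0.png

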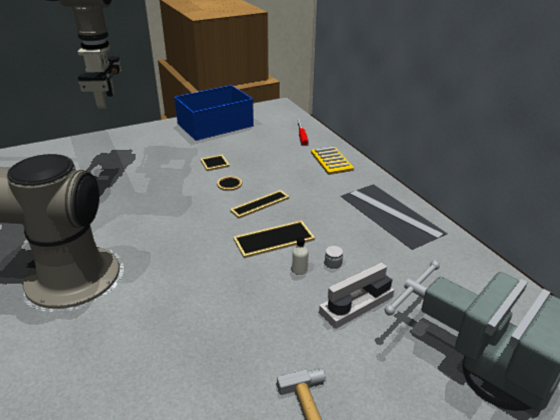

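```bash
cat > h.py <<'E'
import numpy as np, cv2
from cell import monitor, viewer, robot
def bp(p,uv,z):
    uv=np.atleast_2d(np.array(uv,float)); d=np.c_[uv,np.ones(len(uv))]@np.linalg.inv(p["camera_matrix"]).T@p["R"]
    c=-p["R"].T@p["t"]; return (c+d*((z-c[2])/d[:,2])[:,None])[:,:2]
def pr(p,X):
    q=np.atleast_2d(X)@p["R"].T+p["t"]; q=q@p["camera_matrix"].T; return q[:,:2]/q[:,2:]
def crop(n,img,r,s):
    x,y,w,h=r; return cv2.resize(img[y:y+h,x:x+w],None,fx=s,fy=s,interpolation=cv2.INTER_CUBIC)
E
python3 - <<'E'
from h import *
for n in ["scene","side"]:
    p=viewer.camera_params(n); im=cv2.imread(f"pics/{n}0.png")
    hsv=cv2.cvtColor(im,cv2.COLOR_BGR2HSV)
    m=cv2.inRange(hsv,(12,50,90),(35,160,255))
    cs,_=cv2.findContours(m,cv2.RETR_EXTERNAL,cv2.CHAIN_APPROX_NONE)
    for c in cs:
        if len(c)<50: continue
        w=bp(p,c[:,0],.008)
        r=cv2.minAreaRect((w*1000).astype(np.float32)); b=c[:,0].mean(0)
        if r[1][0]<250: print(n,b.round(),np.round(r[0],1),np.round(r[1],1),round(r[2],1))
a=crop("",cv2.imread("pics/scene0.png"),(95,115,130,100),6)
cv2.imwrite("pics/a.png",a)
b=crop("",cv2.imread("pics/side0.png"),(280,225,130,100),6)
cv2.imwrite("pics/b.png",b)
E
```

```text
scene [346. 390.] [833.9 230. ] [ 8.2 47.2] 71.6
scene [456. 258.] [494.6 374. ] [76.9 80.5] 87.0
scene [388. 234.] [490.5 230.4] [73.8 75.9] 22.7
scene [319. 228.] [528.2  85.1] [179.4  44.9] 9.8
scene [257. 194.] [492.3 -80. ] [ 86.6 199.7] 86.2
scene [109.  92.] [ 305.8 -649.8] [235.8  28.4] 80.0
scene [40. 46.] [  174.4 -1025.6] [ 68.6 408.9] 90.0
side [308. 402.] [ 334.8 -547.2] [81.4 23.8] 80.5
side [272. 238.] [491.5 -84.9] [ 93.1 200. ] 86.4
side [260. 203.] [528.   81.1] [180.1  53.4] 10.1
side [229. 182.] [487.5 224.7] [83.8 73.7] 67.4
side [214. 162.] [493.3 369.1] [88.3 80. ] 86.6
side [335. 156.] [862.7 231. ] [142.5  78.1] 81.3
```

View pics/a.png

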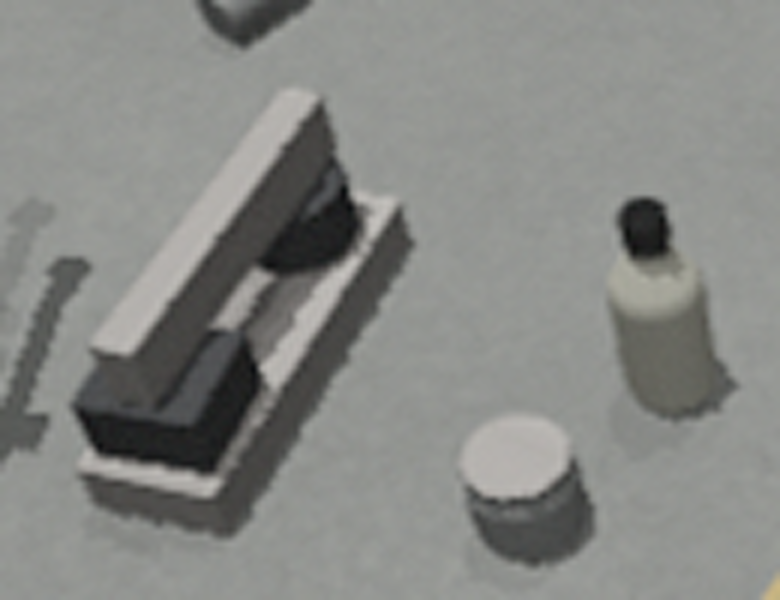

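View pics/b.png

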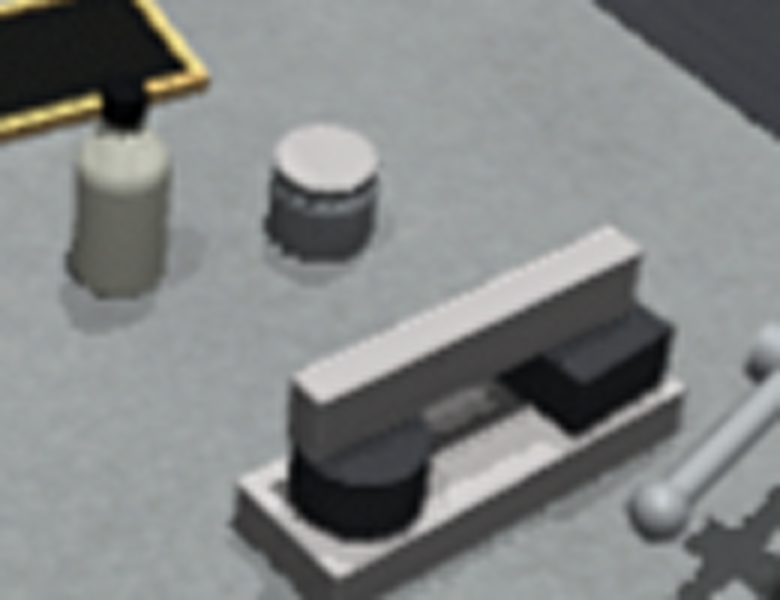

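```bash
python3 - <<'E'
from h import *
S=viewer.camera_params("scene");D=viewer.camera_params("side")
f=lambda p,o,pts,z:(bp(p,(np.array(pts)+.5)/6-.5+np.array(o),z)*1000).round(1)
def show(n,w):
    print(n,w.tolist(), [ (round(float(np.hypot(*(w[i+1]-w[i]))),1), round(float(np.degrees(np.arctan2(*(w[i+1]-w[i])[::-1]))),1)) for i in range(len(w)-1)], w.mean(0).round(1))
sc=lambda n,pts,z:show("scene "+n,f(S,(95,115),pts,z)); sd=lambda n,pts,z:show("side "+n,f(D,(280,225),pts,z))
sc("slim",[(285,88),(322,97),(130,355),(92,347)],.085)
sd("slim",[(290,378),(322,405),(642,252),(610,226)],.085)
sc("wide",[(403,203),(212,497),(82,463)],.025)
sd("wide",[(238,487),(340,578),(683,385)],.025)
sc("block",[(78,405),(203,430),(243,335)],.055)
sd("block",[(580,382),(672,325)],.055)
sd("discbase",[(290,500),(360,538),(428,500)],.025)
sc("tin",[(460,460),(516,413),(572,455),(516,500)],.040)
sd("tin",[(273,160),(325,125),(378,158),(325,193)],.040)
sc("bottlecap",[(618,218),(643,198),(667,215)],.095)
sd("bottlebase",[(70,265),(118,297),(165,275)],.0)
sc("bottlebase",[(625,385),(675,415),(715,395)],.0)
E
```

```text
scene slim [[477.6, -389.6], [476.4, -372.9], [622.7, -357.1], [624.7, -372.1]] [(16.7, 94.1), (147.2, 6.2), (15.1, -82.4)] [ 550.4 -372.9]
side slim [[475.0, -378.2], [477.9, -394.5], [624.8, -377.5], [623.0, -360.3]] [(16.6, -79.9), (147.9, 6.6), (17.3, 96.0)] [ 550.2 -377.6]
scene wide [[466.8, -356.5], [632.1, -335.2], [637.1, -390.7]] [(166.7, 7.3), (55.7, -84.9)] [ 578.7 -360.8]
side wide [[465.2, -365.0], [475.1, -418.5], [641.6, -392.5]] [(54.4, -79.5), (168.5, 8.9)] [ 527.3 -392. ]
scene block [[631.6, -384.9], [624.0, -334.9], [577.7, -349.5]] [(50.6, 98.6), (48.5, -162.5)] [ 611.1 -356.4]
side block [[586.0, -399.1], [634.4, -389.0]] [(49.4, 11.8)] [ 610.2 -394. ]
side discbase [[478.7, -378.8], [491.4, -405.5], [523.1, -400.5]] [(29.6, -64.6), (32.1, 9.0)] [ 497.7 -394.9]
scene tin [[589.9, -249.4], [561.4, -242.3], [571.5, -212.1], [598.7, -220.1]] [(29.4, 166.0), (31.8, 71.5), (28.4, -16.4)] [ 580.4 -231. ]
side tin [[561.4, -225.6], [592.1, -215.3], [600.2, -243.1], [569.3, -252.6]] [(32.4, 18.5), (29.0, -73.8), (32.3, -162.9)] [ 580.8 -234.2]
scene bottlecap [[500.0, -223.5], [486.8, -220.2], [491.4, -207.4]] [(13.6, 166.0), (13.6, 70.2)] [ 492.7 -217. ]
side bottlebase [[480.1, -206.0], [488.4, -231.6], [511.8, -228.2]] [(26.9, -72.0), (23.6, 8.3)] [ 493.4 -221.9]
scene bottlebase [[502.8, -234.3], [509.4, -207.7], [493.5, -197.9]] [(27.4, 76.1), (18.7, 148.4)] [ 501.9 -213.3]
```

```bash
cat >> h.py <<'E'
from scipy.spatial.transform import Rotation as Ro
def plan(x,y,z,yawdeg):
    s=monitor.observe(); R=Ro.from_euler("xyz",s["tool_rot"]); T=Ro.from_euler("xyz",[np.pi,0,np.radians(yawdeg)])
    d=R.inv().apply(np.array([x,y,z])-s["tool_pos"])
    print("t",round(s["time"],2),"pos",s["tool_pos"].round(4),"rot",np.degrees(s["tool_rot"]).round(2),"op",round(s["opening"],4),"F",s["contact_force"].round(1))
    print("  shift mm",(d*1000).round(1),"turn",np.degrees((R.inv()*T).as_rotvec()).round(2),"q6",s["qpos"][5].round(2))
def tri(a,b):
    A=[]
    for n,uv in (("scene",a),("side",b)):
        p=viewer.camera_params(n); P=p["camera_matrix"]@np.c_[p["R"],p["t"]]; A+=[uv[0]*P[2]-P[0],uv[1]*P[2]-P[1]]
    v=np.linalg.svd(np.array(A))[2][-1]; return v[:3]/v[3]
E
python3 - <<'E'
from h import *
print(tri((88,128),(389,310)),tri((63,187),(436,264)))
plan(.54,-.375,.26,6.5)
E
```

```text
[ 0.53857755 -0.4962945   0.09978754] [ 0.71007648 -0.42794754  0.09885359]
t 0.15 pos [0.2051 0.4829 0.2262] rot [-1.7993e+02 -1.0000e-02  1.5698e+02] op 0.0921 F [0.2 0.2 0.2]
  shift mm [-643.7 -658.7  -33.1] turn [-4.0000e-02  8.0000e-02  1.5048e+02] q6 -0.15
```

>>> move_arm(deltas=[{"x": -0.043,"y": -0.044,"z": -0.004,"wz": 10},{"x": -0.086,"y": -0.088,"z": -0.008,"wz": 20},{"x": -0.129,"y": -0.132,"z": -0.012,"wz": 30},{"x": -0.172,"y": -0.176,"z": -0.016,"wz": 40},{"x": -0.215,"y": -0.22,"z": -0.02,"wz": 50},{"x": -0.258,"y": -0.264,"z": -0.024,"wz": 60},{"x": -0.301,"y": -0.308,"z": -0.028,"wz": 70},{"x": -0.344,"y": -0.352,"z": -0.032,"wz": 80}])

```text
schema error: expected keys x, y, z, wx, wy, wz, hand
```

```bash
python3 -c "
from h import *
plan(.54,-.375,.26,6.5)"
```

```text
t 0.15 pos [0.2051 0.4829 0.2262] rot [-1.7993e+02 -1.0000e-02  1.5698e+02] op 0.0921 F [0.2 0.2 0.2]
  shift mm [-643.7 -658.7  -33.1] turn [-4.0000e-02  8.0000e-02  1.5048e+02] q6 -0.15
```

>>> move_arm(deltas=[{"x": -0.043,"y": -0.044,"z": -0.004,"wx": 0,"wy": 0,"wz": 10,"hand": 1},{"x": -0.086,"y": -0.088,"z": -0.008,"wx": 0,"wy": 0,"wz": 20,"hand": 1},{"x": -0.129,"y": -0.132,"z": -0.012,"wx": 0,"wy": 0,"wz": 30,"hand": 1},{"x": -0.172,"y": -0.176,"z": -0.016,"wx": 0,"wy": 0,"wz": 40,"hand": 1},{"x": -0.215,"y": -0.22,"z": -0.02,"wx": 0,"wy": 0,"wz": 50,"hand": 1},{"x": -0.258,"y": -0.264,"z": -0.024,"wx": 0,"wy": 0,"wz": 60,"hand": 1},{"x": -0.301,"y": -0.308,"z": -0.028,"wx": 0,"wy": 0,"wz": 70,"hand": 1},{"x": -0.344,"y": -0.352,"z": -0.032,"wx": 0,"wy": 0,"wz": 80,"hand": 1}])

```text
time: 1.15
tool_pos: [0.3845, 0.0227, 0.259]
tool_rot: [3.141, -0.0, 1.338]
contact_force: [1.4, 1.0, -0.9]
opening: 0.0919
```

```bash
python3 -c "
from h import *
plan(.54,-.375,.26,6.5)"
```

```text
t 1.15 pos [0.3845 0.0227 0.259 ] rot [ 1.7996e+02 -2.0000e-02  7.6640e+01] op 0.0919 F [ 1.4  1.  -0.9]
  shift mm [-351.   243.2   -1. ] turn [ 2.000e-02 -4.000e-02  7.014e+01] q6 0.09
```

>>> move_arm(deltas=[{"x": -0.05,"y": 0.035,"z": -0.001,"wx": 0,"wy": 0,"wz": 10,"hand": 1},{"x": -0.1,"y": 0.07,"z": -0.001,"wx": 0,"wy": 0,"wz": 20,"hand": 1},{"x": -0.15,"y": 0.104,"z": -0.001,"wx": 0,"wy": 0,"wz": 30,"hand": 1},{"x": -0.2,"y": 0.139,"z": -0.001,"wx": 0,"wy": 0,"wz": 40,"hand": 1},{"x": -0.251,"y": 0.174,"z": -0.001,"wx": 0,"wy": 0,"wz": 50,"hand": 1},{"x": -0.301,"y": 0.208,"z": -0.001,"wx": 0,"wy": 0,"wz": 60,"hand": 1},{"x": -0.351,"y": 0.243,"z": -0.001,"wx": 0,"wy": 0,"wz": 70,"hand": 1},{"x": -0.351,"y": 0.243,"z": -0.001,"wx": 0,"wy": 0,"wz": 70,"hand": 1}])

```text
time: 2.15
tool_pos: [0.5418, -0.3758, 0.2562]
tool_rot: [-3.139, 0.003, 0.117]
contact_force: [-1.0, 1.0, -0.2]
opening: 0.0916
```

```bash
python3 -c "
from h import *
plan(.54,-.375,.26,6.5)
p=viewer.camera_params('wrist');im=viewer.read_camera('wrist')[:,:,::-1]
cv2.imwrite('pics/w1raw.png',im)
import pickle;pickle.dump(p,open('w1.pkl','wb'))
cv2.imwrite('pics/w1.png',cv2.resize(im,(784,588),interpolation=cv2.INTER_CUBIC))
print(pr(p,[[.55,-.375,.085]]),pr(p,[[.54,-.5,.1]]))
"
```

```text
t 2.15 pos [ 0.5418 -0.3758  0.2562] rot [-1.7988e+02  1.5000e-01  6.6800e+00] op 0.0916 F [-1.   1.  -0.2]
  shift mm [-1.7 -1.  -3.8] turn [-0.12  0.15  0.18] q6 0.73
[[285.13721732 181.85148322]] [[393.96303306 205.81667237]]
```

View pics/w1.png

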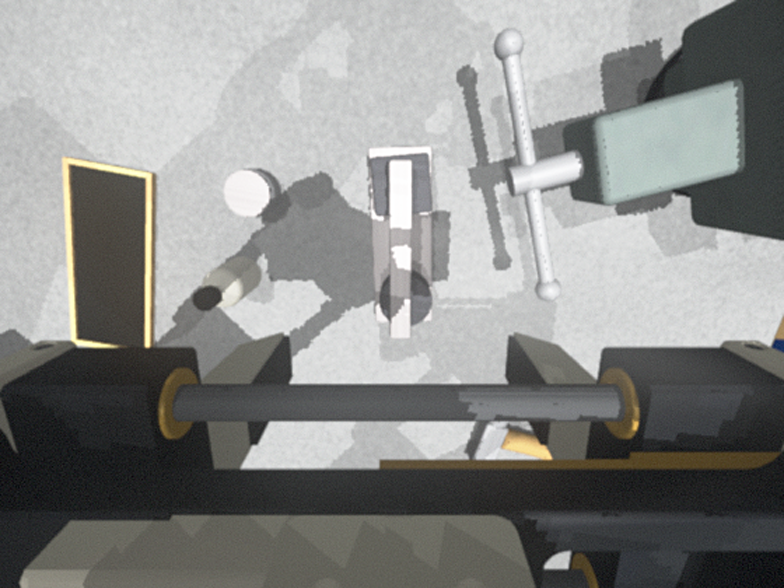

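```bash
python3 -c "
from h import *
import pickle;p=pickle.load(open('w1.pkl','rb'))
def f(n,pts,z):
    w=bp(p,(np.array(pts)+.5)/1.4-.5,z)*1000
    print(n,w.round(1).tolist(),w.mean(0).round(1),[(round(float(np.hypot(*d)),1),round(float(np.degrees(np.arctan2(d[1],d[0]))),1)) for d in np.diff(w,axis=0)])
f('slim',[(390,160),(411,160),(410,338),(390,337)],.085)
f('wide',[(376,320),(369,149),(432,148)],.025)
f('block top',[(371,215),(371,157),(429,155),(430,213)],.055)
f('disc top',[(379,298),(432,298),(405,272),(405,326)],.055)
f('handle .1',[(509,44),(547,290)],.1)
f('widenest',[(63,157),(156,173),(150,347),(73,340)],.008)
f('tin',[(223,192),(274,192),(249,168),(249,218)],.04)
f('cap',[(207,297)],.095)
"
```

```text
slim [[623.3, -359.1], [625.2, -375.2], [477.3, -392.9], [476.2, -375.4]] [ 550.5 -375.6] [(16.3, -83.3), (148.9, -173.2), (17.6, 93.6)]
wide [[467.7, -360.5], [631.8, -337.6], [639.3, -394.3]] [ 579.6 -364.1] [(165.7, 8.0), (57.3, -82.5)]
block top [[576.3, -346.8], [624.5, -342.1], [631.7, -390.5], [584.0, -398.0]] [ 604.1 -369.4] [(48.4, 5.6), (48.9, -81.5), (48.3, -171.1)]
disc top [[501.2, -361.6], [506.9, -410.6], [528.7, -382.7], [476.3, -389.0]] [ 503.3 -386. ] [(49.3, -83.3), (35.4, 52.1), (52.8, -173.1)]
handle .1 [[707.8, -432.2], [538.2, -496.5]] [ 623.  -464.3] [(181.4, -159.2)]
widenest [[591.4, -46.5], [586.9, -134.1], [401.1, -118.2], [399.6, -35.4]] [494.7 -83.5] [(87.8, -93.0), (186.5, 175.1), (82.8, 91.0)]
tin [[579.5, -211.6], [584.9, -257.3], [603.1, -234.6], [558.9, -235.2]] [ 581.6 -234.7] [(46.0, -83.3), (29.0, 51.2), (44.1, -179.3)]
cap [[498.2, -220.9]] [ 498.2 -220.9] []
```

```bash
python3 -c "
from h import *
plan(.5505,-.3755,.063,6.7)"
```

```text
t 2.2 pos [ 0.5416 -0.3735  0.2572] rot [-1.7985e+02  1.3000e-01  6.8700e+00] op 0.0917 F [0.9 0.2 0.2]
  shift mm [  9.1   3.5 194.2] turn [-0.15  0.13  0.17] q6 0.73
```

>>> move_arm(deltas=[{"x": 0.008,"y": 0.002,"z": 0.04,"wx": 0,"wy": 0,"wz": 0,"hand": 1},{"x": 0.008,"y": 0.002,"z": 0.09,"wx": 0,"wy": 0,"wz": 0,"hand": 1},{"x": 0.008,"y": 0.002,"z": 0.13,"wx": 0,"wy": 0,"wz": 0,"hand": 1},{"x": 0.008,"y": 0.002,"z": 0.15,"wx": 0,"wy": 0,"wz": 0,"hand": 1},{"x": 0.008,"y": 0.002,"z": 0.15,"wx": 0,"wy": 0,"wz": 0,"hand": 1}])

```text
time: 2.82
tool_pos: [0.5493, -0.3711, 0.1086]
tool_rot: [-3.139, 0.002, 0.124]
contact_force: [-1.1, 0.6, 0.9]
opening: 0.0919
```

```bash
python3 -c "
from h import *
import time
plan(.5505,-.3755,.063,6.7)
viewer.read_camera('wrist');plan(.5505,-.3755,.063,6.7)
viewer.read_camera('wrist');plan(.5505,-.3755,.063,6.7)"
```

```text
t 2.83 pos [ 0.5493 -0.3711  0.1086] rot [-1.7983e+02  1.3000e-01  7.0800e+00] op 0.0919 F [-1.1  0.6  0.9]
  shift mm [ 0.7  4.7 45.6] turn [-0.16  0.13  0.38] q6 0.74
t 2.88 pos [ 0.5501 -0.372   0.1102] rot [-1.7997e+02  1.0000e-02  7.0600e+00] op 0.0918 F [ 0.6 -0.5 -0.1]
  shift mm [-0.   3.6 47.2] turn [-0.03  0.01  0.36] q6 0.74
t 2.92 pos [ 0.5506 -0.3726  0.1112] rot [ 1.7993e+02 -7.0000e-02  7.0500e+00] op 0.0915 F [-0.4  0.1  0.6]
  shift mm [-0.5  2.8 48.2] turn [ 0.06 -0.07  0.35] q6 0.74
```

>>> move_arm(deltas=[{"x": 0,"y": 0.003,"z": 0.02,"wx": 0,"wy": 0,"wz": 0,"hand": 1},{"x": 0,"y": 0.003,"z": 0.038,"wx": 0,"wy": 0,"wz": 0,"hand": 1},{"x": 0,"y": 0.003,"z": 0.047,"wx": 0,"wy": 0,"wz": 0,"hand": 1},{"x": 0,"y": 0.003,"z": 0.047,"wx": 0,"wy": 0,"wz": 0,"hand": 1}])

```text
time: 3.42
tool_pos: [0.5499, -0.3756, 0.0613]
tool_rot: [-3.14, 0.002, 0.122]
contact_force: [-0.4, -0.4, 0.1]
opening: 0.0919
```

```bash
python3 -c "
from h import *
plan(.5505,-.3755,.063,6.7)
im=viewer.read_camera('scene')[:,:,::-1]
im2=viewer.read_camera('side')[:,:,::-1]
cv2.imwrite('pics/g1.png',np.hstack([crop('',im,(80,60,130,160),3),crop('',im2,(290,180,130,160),3)]))
plan(.5505,-.3755,.063,6.7)
"
```

```text
t 3.42 pos [ 0.5499 -0.3756  0.0613] rot [-1.799e+02  9.000e-02  6.970e+00] op 0.0919 F [-0.4 -0.4  0.1]
  shift mm [ 0.6 -0.  -1.7] turn [-0.1   0.09  0.27] q6 0.73
t 3.52 pos [ 0.5507 -0.3762  0.0629] rot [ 1.7999e+02 -2.0000e-02  6.9800e+00] op 0.0917 F [ 0.7 -0.1 -0.2]
  shift mm [-0.1 -0.7 -0.1] turn [ 0.01 -0.02  0.28] q6 0.73
```

View pics/g1.png

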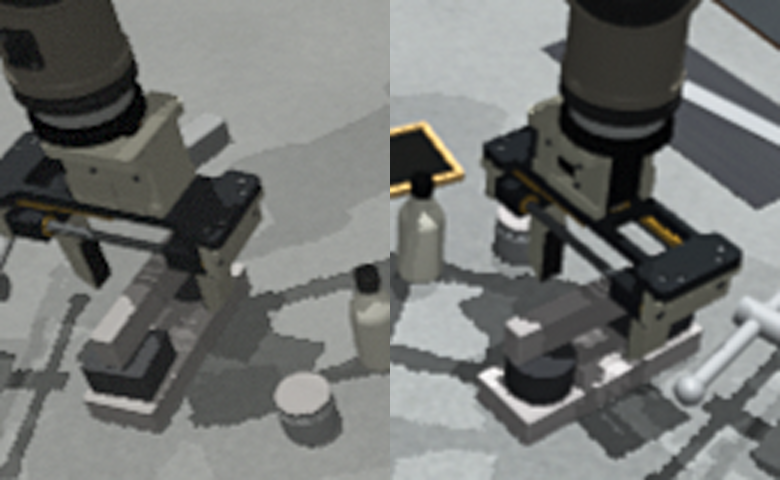

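>>> move_arm(deltas=[{"x": 0,"y": 0,"z": 0,"wx": 0,"wy": 0,"wz": 0,"hand": 0.5},{"x": 0,"y": 0,"z": 0,"wx": 0,"wy": 0,"wz": 0,"hand": 0.25},{"x": 0,"y": 0,"z": 0,"wx": 0,"wy": 0,"wz": 0,"hand": 0.1},{"x": 0,"y": 0,"z": 0,"wx": 0,"wy": 0,"wz": 0,"hand": 0},{"x": 0,"y": 0,"z": 0,"wx": 0,"wy": 0,"wz": 0,"hand": 0},{"x": 0,"y": 0,"z": 0,"wx": 0,"wy": 0,"wz": 0,"hand": 0},{"x": 0,"y": 0,"z": 0,"wx": 0,"wy": 0,"wz": 0,"hand": 0},{"x": 0,"y": 0,"z": 0,"wx": 0,"wy": 0,"wz": 0,"hand": 0}], grip_force=25)

```text
time: 4.53
tool_pos: [0.5504, -0.3759, 0.0626]
tool_rot: [-3.141, 0.0, 0.122]
contact_force: [0.8, -0.0, 1.0]
opening: 0.0181
```

>>> move_arm(deltas=[{"x": 0,"y": 0,"z": -0.005,"wx": 0,"wy": 0,"wz": 0,"hand": 0},{"x": 0,"y": 0,"z": -0.015,"wx": 0,"wy": 0,"wz": 0,"hand": 0},{"x": 0,"y": 0,"z": -0.035,"wx": 0,"wy": 0,"wz": 0,"hand": 0},{"x": 0,"y": 0,"z": -0.065,"wx": 0,"wy": 0,"wz": 0,"hand": 0},{"x": 0,"y": 0,"z": -0.1,"wx": 0,"wy": 0,"wz": 0,"hand": 0},{"x": 0,"y": 0,"z": -0.12,"wx": 0,"wy": 0,"wz": 0,"hand": 0},{"x": 0,"y": 0,"z": -0.12,"wx": 0,"wy": 0,"wz": 0,"hand": 0}])

```text
time: 5.4
tool_pos: [0.5513, -0.3766, 0.1853]
tool_rot: [3.138, -0.003, 0.122]
contact_force: [0.1, 1.3, -2.2]
opening: 0.0178
```

```bash
python3 -c "
from h import *
plan(.528,.084,.183,10)
p=viewer.camera_params('wrist');im=viewer.read_camera('wrist')[:,:,::-1]
import pickle;pickle.dump(p,open('w2.pkl','wb'))
cv2.imwrite('pics/w2.png',cv2.resize(im,(784,588),interpolation=cv2.INTER_CUBIC))
plan(.528,.084,.183,10)
"
```

```text
t 5.4 pos [ 0.5513 -0.3766  0.1853] rot [179.81  -0.19   6.98] op 0.0178 F [ 0.1  1.3 -2.2]
  shift mm [  32.9 -460.     0.8] turn [ 0.2  -0.18 -3.02] q6 0.73
t 5.45 pos [ 0.5506 -0.3761  0.1833] rot [ 1.7995e+02 -6.0000e-02  6.9800e+00] op 0.018 F [ 0.2  0.1 -2.6]
  shift mm [  33.5 -459.4   -0. ] turn [ 0.05 -0.06 -3.02] q6 0.73
```

View pics/w2.png

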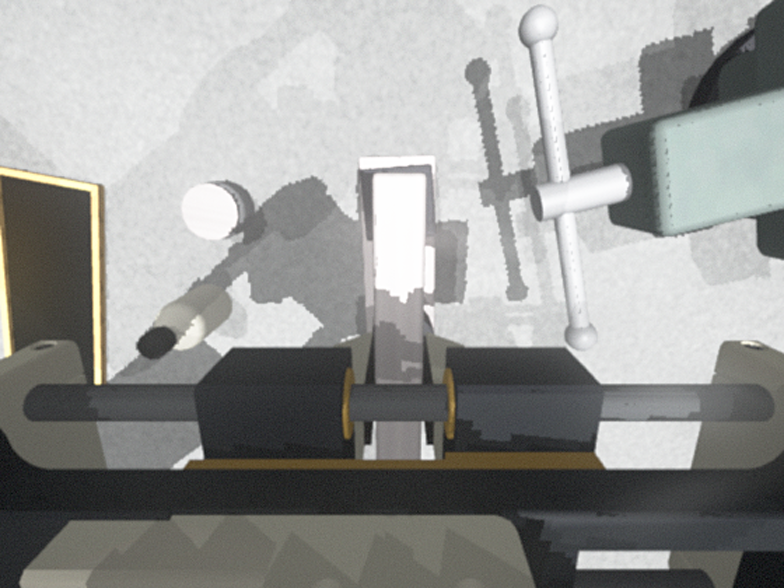

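>>> move_arm(deltas=[{"x": 0.002,"y": -0.035,"z": 0,"wx": 0,"wy": 0,"wz": 0,"hand": 0},{"x": 0.006,"y": -0.09,"z": 0,"wx": 0,"wy": 0,"wz": -1,"hand": 0},{"x": 0.011,"y": -0.15,"z": 0,"wx": 0,"wy": 0,"wz": -1,"hand": 0},{"x": 0.015,"y": -0.21,"z": 0,"wx": 0,"wy": 0,"wz": -2,"hand": 0},{"x": 0.02,"y": -0.27,"z": 0,"wx": 0,"wy": 0,"wz": -2,"hand": 0},{"x": 0.024,"y": -0.33,"z": 0,"wx": 0,"wy": 0,"wz": -3,"hand": 0},{"x": 0.028,"y": -0.39,"z": 0,"wx": 0,"wy": 0,"wz": -3,"hand": 0},{"x": 0.032,"y": -0.44,"z": 0,"wx": 0,"wy": 0,"wz": -3,"hand": 0}])

```text
time: 6.45
tool_pos: [0.5275, 0.0669, 0.1815]
tool_rot: [-3.141, 0.002, 0.175]
contact_force: [0.0, 0.5, -2.7]
opening: 0.0178
```

>>> move_arm(deltas=[{"x": 0.001,"y": -0.015,"z": 0,"wx": 0,"wy": 0,"wz": 0,"hand": 0},{"x": 0.001,"y": -0.019,"z": 0,"wx": 0,"wy": 0,"wz": 0,"hand": 0},{"x": 0.001,"y": -0.019,"z": 0,"wx": 0,"wy": 0,"wz": 0,"hand": 0},{"x": 0.001,"y": -0.019,"z": 0,"wx": 0,"wy": 0,"wz": 0,"hand": 0}])

```text
time: 6.95
tool_pos: [0.5266, 0.0822, 0.1825]
tool_rot: [3.141, 0.0, 0.172]
contact_force: [0.1, 0.0, -1.5]
opening: 0.0178
```

```bash
python3 -c "
from h import *
plan(.528,.084,.1,10)
p=viewer.camera_params('wrist');im=viewer.read_camera('wrist')[:,:,::-1]
import pickle;pickle.dump(p,open('w3.pkl','wb'))
cv2.imwrite('pics/w3.png',cv2.resize(im,(784,588),interpolation=cv2.INTER_CUBIC))
plan(.528,.084,.1,10)
"
```

```text
t 6.95 pos [0.5266 0.0822 0.1825] rot [1.7999e+02 2.0000e-02 9.8800e+00] op 0.0178 F [ 0.1  0.  -1.5]
  shift mm [ 1.7 -1.6 82.5] turn [ 0.01  0.02 -0.12] q6 1.41
t 7.0 pos [0.5266 0.0823 0.1826] rot [1.7999e+02 1.0000e-02 9.8800e+00] op 0.0176 F [ 0.3 -0.1 -2.2]
  shift mm [ 1.7 -1.5 82.6] turn [ 0.01  0.01 -0.12] q6 1.41
```

View pics/w3.png

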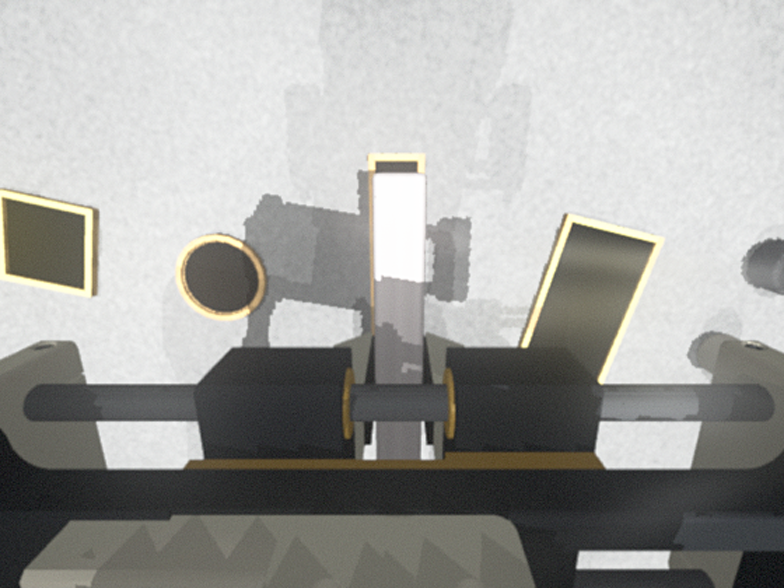

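```bash
python3 -c "
from h import *
import pickle;p=pickle.load(open('w3.pkl','rb'))
def f(n,pts,z):
    w=bp(p,(np.array(pts)+.5)/1.4-.5,z)*1000
    print(n,w.round(1).tolist(),w.mean(0).round(1),[(round(float(np.hypot(*d)),1),round(float(np.degrees(np.arctan2(d[1],d[0]))),1)) for d in np.diff(w,axis=0)])
f('slim end',[(369,153),(426,153)],.008)
f('slim bar end',[(375,172),(426,172)],.2055)
f('round',[(177,277),(266,277),(221,233),(221,321)],.008)
f('square',[(0,190),(98,208),(95,296),(0,284)],.008)
f('wide',[(567,214),(663,238)],.008)
E=bp(p,[(397.5+.5)/1.4-.5,(153.5)/1.4-.5],.008)[0]*1000
a=np.radians(10);print('slim centre',E-88*np.array([np.cos(a),np.sin(a)]))
"
```

```text
slim end [[610.0, 120.2], [617.6, 76.4]] [613.8  98.3] [(44.4, -80.1)]
slim bar end [[598.7, 102.6], [601.5, 86.5]] [600.1  94.5] [(16.4, -80.1)]
round [[483.5, 265.5], [496.4, 191.2], [527.4, 230.7], [449.8, 226.7]] [489.3 228.5] [(75.5, -80.1), (50.2, 51.8), (77.7, -177.1)]
square [[531.8, 406.3], [530.8, 329.7], [454.3, 334.6], [451.4, 414.1]] [492.1 371.2] [(76.7, -90.8), (76.6, 176.3), (79.5, 92.1)]
wide [[591.0, -45.3], [585.7, -128.9]] [588.4 -87.1] [(83.8, -93.6)]
slim centre [527.09626387  83.01404104]
```

>>> move_arm(deltas=[{"x": 0.001,"y": -0.0015,"z": 0.03,"wx": 0,"wy": 0,"wz": 0,"hand": 0},{"x": 0.001,"y": -0.0015,"z": 0.08,"wx": 0,"wy": 0,"wz": 0,"hand": 0},{"x": 0.001,"y": -0.0015,"z": 0.13,"wx": 0,"wy": 0,"wz": 0,"hand": 0},{"x": 0.001,"y": -0.0015,"z": 0.155,"wx": 0,"wy": 0,"wz": 0,"hand": 0},{"x": 0.001,"y": -0.0015,"z": 0.163,"wx": 0,"wy": 0,"wz": 0,"hand": 0},{"x": 0.001,"y": -0.0015,"z": 0.167,"wx": 0,"wy": 0,"wz": 0,"hand": 0},{"x": 0.001,"y": -0.0015,"z": 0.167,"wx": 0,"wy": 0,"wz": 0,"hand": 0},{"x": 0.001,"y": -0.0015,"z": 0.167,"wx": 0,"wy": 0,"wz": 0,"hand": 0}])

```text
time: 8.0
tool_pos: [0.5279, 0.0852, 0.0168]
tool_rot: [3.141, -0.002, 0.174]
contact_force: [0.1, -0.7, -1.0]
opening: 0.0178
```

>>> move_arm(deltas=[{"x": 0,"y": 0.001,"z": 0.002,"wx": 0,"wy": 0,"wz": 0,"hand": 0},{"x": 0,"y": 0.001,"z": 0.003,"wx": 0,"wy": 0,"wz": 0,"hand": 0},{"x": 0,"y": 0.001,"z": 0.004,"wx": 0,"wy": 0,"wz": 0,"hand": 0},{"x": 0,"y": 0.001,"z": 0.0045,"wx": 0,"wy": 0,"wz": 0,"hand": 0},{"x": 0,"y": 0.001,"z": 0.0045,"wx": 0,"wy": 0,"wz": 0,"hand": 0},{"x": 0,"y": 0.001,"z": 0.0045,"wx": 0,"wy": 0,"wz": 0,"hand": 0}])

```text
time: 8.75
tool_pos: [0.5274, 0.0842, 0.0116]
tool_rot: [-3.142, -0.0, 0.174]
contact_force: [-2.8, -1.0, 4.8]
opening: 0.0179
```

>>> move_arm(deltas=[{"x": 0,"y": 0,"z": 0,"wx": 0,"wy": 0,"wz": 0,"hand": 0.22},{"x": 0,"y": 0,"z": 0,"wx": 0,"wy": 0,"wz": 0,"hand": 0.25},{"x": 0,"y": 0,"z": 0,"wx": 0,"wy": 0,"wz": 0,"hand": 0.4},{"x": 0,"y": 0,"z": 0,"wx": 0,"wy": 0,"wz": 0,"hand": 0.5},{"x": 0,"y": 0,"z": -0.01,"wx": 0,"wy": 0,"wz": 0,"hand": 0.6},{"x": 0,"y": 0,"z": -0.04,"wx": 0,"wy": 0,"wz": 0,"hand": 0.6},{"x": 0,"y": 0,"z": -0.09,"wx": 0,"wy": 0,"wz": 0,"hand": 1},{"x": 0,"y": 0,"z": -0.15,"wx": 0,"wy": 0,"wz": 0,"hand": 1}])

```text
time: 9.75
tool_pos: [0.5267, 0.0841, 0.1627]
tool_rot: [-3.141, 0.001, 0.174]
contact_force: [1.0, -0.5, 0.4]
opening: 0.0707
```

```bash
python3 -c "
from h import *
plan(.502,-.3855,.15,7.5)
im=viewer.read_camera('scene')[:,:,::-1]
cv2.imwrite('pics/s2.png',crop('',im,(95,115,240,160),3.3))
"
```

```text
t 9.75 pos [0.5267 0.0841 0.1627] rot [-1.7998e+02  8.0000e-02  9.9700e+00] op 0.0707 F [ 1.  -0.5  0.4]
  shift mm [-105.6  458.3   12.7] turn [-0.02  0.08  2.47] q6 1.41
```

View pics/s2.png

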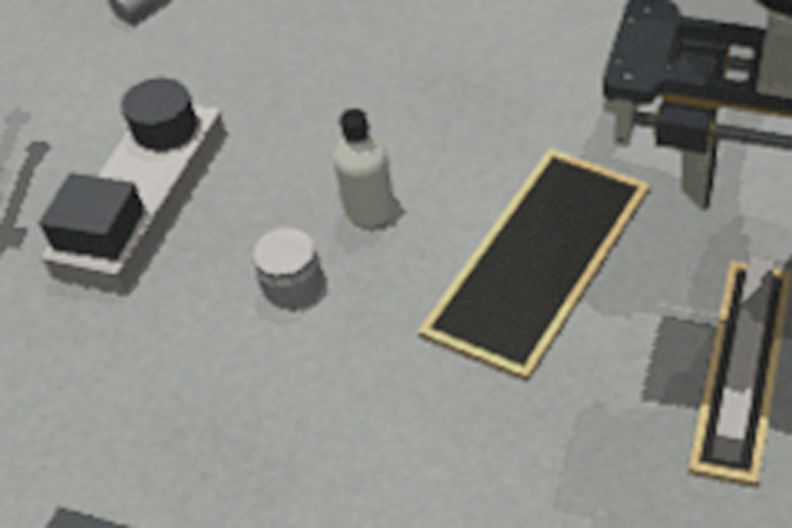

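>>> move_arm(deltas=[{"x": -0.012,"y": 0.055,"z": -0.02,"wx": 0,"wy": 0,"wz": 0.5,"hand": 1},{"x": -0.025,"y": 0.114,"z": -0.04,"wx": 0,"wy": 0,"wz": 1,"hand": 1},{"x": -0.039,"y": 0.173,"z": -0.05,"wx": 0,"wy": 0,"wz": 1.5,"hand": 1},{"x": -0.053,"y": 0.232,"z": -0.05,"wx": 0,"wy": 0,"wz": 2,"hand": 1},{"x": -0.067,"y": 0.291,"z": -0.05,"wx": 0,"wy": 0,"wz": 2.5,"hand": 1},{"x": -0.081,"y": 0.35,"z": -0.05,"wx": 0,"wy": 0,"wz": 2.5,"hand": 1},{"x": -0.095,"y": 0.409,"z": -0.05,"wx": 0,"wy": 0,"wz": 2.5,"hand": 1},{"x": -0.105,"y": 0.458,"z": -0.05,"wx": 0,"wy": 0,"wz": 2.5,"hand": 1}])

```text
time: 10.8
tool_pos: [0.5027, -0.3875, 0.2117]
tool_rot: [3.141, -0.001, 0.129]
contact_force: [0.5, -0.5, 0.2]
opening: 0.0922
```

>>> move_arm(deltas=[{"x": 0,"y": 0,"z": 0,"wx": 0,"wy": 0,"wz": 0,"hand": 1},{"x": 0,"y": 0,"z": 0,"wx": 0,"wy": 0,"wz": 0,"hand": 1},{"x": 0,"y": 0,"z": 0,"wx": 0,"wy": 0,"wz": 0,"hand": 1}])

```text
time: 11.18
tool_pos: [0.5037, -0.3837, 0.2116]
tool_rot: [-3.141, -0.0, 0.132]
contact_force: [0.4, 0.5, -0.6]
opening: 0.0921
```

```bash
python3 -c "
from h import *
plan(.502,-.3855,.15,7.5)
p=viewer.camera_params('wrist');im=viewer.read_camera('wrist')[:,:,::-1]
import pickle;pickle.dump(p,open('w4.pkl','wb'))
cv2.imwrite('pics/w4.png',crop('',im,(180,60,200,200),3))
S=viewer.camera_params('scene')
f=lambda pts,z:(bp(S,(np.array(pts)+.5)/3.3-.5+np.array([95,115]),z)*1000).round(1).tolist()
print(f([(159,102)],.055),f([(74,175),(143,184),(42,218)],.055))
plan(.502,-.3855,.15,7.5)
"
```

```text
t 11.18 pos [ 0.5037 -0.3837  0.2116] rot [-1.7999e+02 -2.0000e-02  7.5700e+00] op 0.0921 F [ 0.4  0.5 -0.6]
  shift mm [-1.9  1.6 61.6] turn [-0.01 -0.02  0.07] q6 0.67
[[500.8, -380.7]] [[586.5, -392.6], [575.1, -343.4], [628.4, -387.9]]
t 11.22 pos [ 0.5038 -0.3837  0.2117] rot [ 1.80e+02 -2.00e-02  7.58e+00] op 0.0918 F [-0.1  0.9  0.3]
  shift mm [-2.   1.5 61.7] turn [ 0.   -0.02  0.08] q6 0.67
```

View pics/w4.png

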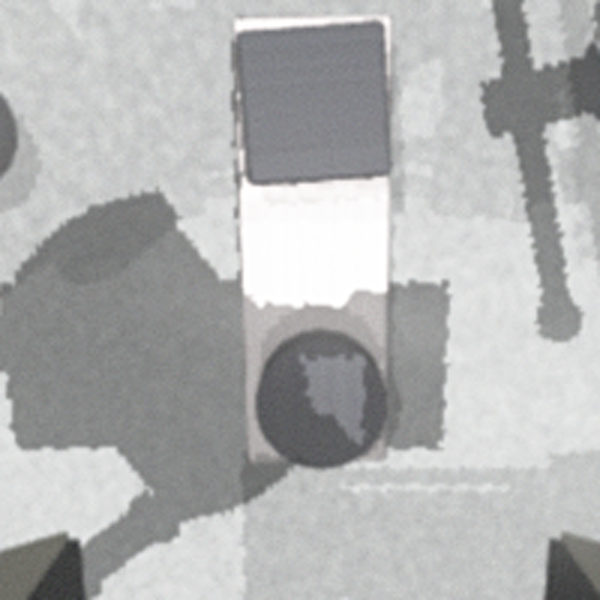

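```bash
python3 -c "
from h import *
import pickle;p=pickle.load(open('w4.pkl','rb'))
def f(n,pts,z):
    w=bp(p,(np.array(pts)+.5)/3-.5+np.array([180,60]),z)*1000
    print(n,w.round(1).tolist(),w.mean(0).round(1),[(round(float(np.hypot(*d)),1),round(float(np.degrees(np.arctan2(d[1],d[0]))),1)) for d in np.diff(w,axis=0)])
f('disc',[(255,397),(387,397),(321,330),(321,467)],.055)
f('block',[(237,37),(381,22),(390,172),(248,184)],.055)
f('wide',[(236,17),(391,17),(385,460),(250,462)],.025)
plan(.502,-.3855,.032,7.5)
"
```

```text
disc [[500.9, -361.5], [507.3, -410.2], [528.9, -382.5], [477.0, -389.5]] [ 503.5 -385.9] [(49.1, -82.4), (35.1, 52.1), (52.4, -172.3)]
block [[622.3, -341.7], [633.1, -388.5], [586.6, -398.9], [576.1, -350.5]] [ 604.5 -369.9] [(48.0, -77.0), (47.7, -167.5), (49.5, 102.2)]
wide [[633.1, -337.6], [640.5, -393.3], [473.9, -417.0], [465.7, -361.4]] [ 553.3 -377.3] [(56.2, -82.5), (168.2, -171.9), (56.2, 98.5)]
t 11.22 pos [ 0.5038 -0.3837  0.2117] rot [ 1.80e+02 -2.00e-02  7.58e+00] op 0.0918 F [-0.1  0.9  0.3]
  shift mm [ -2.    1.5 179.7] turn [ 0.   -0.02  0.08] q6 0.67
```

>>> move_arm(deltas=[{"x": -0.0007,"y": 0.0017,"z": 0.03,"wx": 0,"wy": 0,"wz": 8,"hand": 1},{"x": -0.0007,"y": 0.0017,"z": 0.07,"wx": 0,"wy": 0,"wz": 16,"hand": 1},{"x": -0.0007,"y": 0.0017,"z": 0.11,"wx": 0,"wy": 0,"wz": 22,"hand": 1},{"x": -0.0007,"y": 0.0017,"z": 0.14,"wx": 0,"wy": 0,"wz": 22,"hand": 1},{"x": -0.0007,"y": 0.0017,"z": 0.16,"wx": 0,"wy": 0,"wz": 22,"hand": 1},{"x": -0.0007,"y": 0.0017,"z": 0.17,"wx": 0,"wy": 0,"wz": 22,"hand": 1},{"x": -0.0007,"y": 0.0017,"z": 0.17,"wx": 0,"wy": 0,"wz": 22,"hand": 1}])

```text
time: 12.1
tool_pos: [0.503, -0.3862, 0.0411]
tool_rot: [-3.141, 0.0, -0.253]
contact_force: [-0.3, -1.2, 0.1]
opening: 0.092
```

```bash
python3 -c "
from h import *
plan(.5033,-.3855,.0325,-14.5)"
```

```text
t 12.1 pos [ 0.503  -0.3862  0.0411] rot [-1.7998e+02  2.0000e-02 -1.4470e+01] op 0.092 F [-0.3 -1.2  0.1]
  shift mm [ 0.1 -0.8  8.6] turn [-0.02  0.02  0.03] q6 1.05
```

Down, then close.

>>> move_arm(deltas=[{"x": 0,"y": 0,"z": 0.005,"wx": 0,"wy": 0,"wz": 0,"hand": 1},{"x": 0,"y": 0,"z": 0.0085,"wx": 0,"wy": 0,"wz": 0,"hand": 0.8},{"x": 0,"y": 0,"z": 0.0085,"wx": 0,"wy": 0,"wz": 0,"hand": 0.65},{"x": 0,"y": 0,"z": 0.0085,"wx": 0,"wy": 0,"wz": 0,"hand": 0.58},{"x": 0,"y": 0,"z": 0.0085,"wx": 0,"wy": 0,"wz": 0,"hand": 0.53},{"x": 0,"y": 0,"z": 0.0085,"wx": 0,"wy": 0,"wz": 0,"hand": 0.4},{"x": 0,"y": 0,"z": 0.0085,"wx": 0,"wy": 0,"wz": 0,"hand": 0.4},{"x": 0,"y": 0,"z": 0.0085,"wx": 0,"wy": 0,"wz": 0,"hand": 0.4}], grip_force=35)

```text
time: 13.1
tool_pos: [0.5029, -0.3869, 0.0328]
tool_rot: [3.142, -0.0, -0.253]
contact_force: [-0.1, -0.3, 0.8]
opening: 0.0497
```

>>> move_arm(deltas=[{"x": 0,"y": 0,"z": -0.003,"wx": 0,"wy": 0,"wz": 0,"hand": 0.4},{"x": 0,"y": 0,"z": -0.01,"wx": 0,"wy": 0,"wz": 0,"hand": 0.4},{"x": 0,"y": 0,"z": -0.03,"wx": 0,"wy": 0,"wz": 0,"hand": 0.4},{"x": 0,"y": 0,"z": -0.06,"wx": 0,"wy": 0,"wz": 0,"hand": 0.4},{"x": 0,"y": 0,"z": -0.1,"wx": 0,"wy": 0,"wz": 0,"hand": 0.4},{"x": 0,"y": 0,"z": -0.125,"wx": 0,"wy": 0,"wz": 0,"hand": 0.4},{"x": 0,"y": 0,"z": -0.13,"wx": 0,"wy": 0,"wz": 0,"hand": 0.4}])

```text
time: 13.98
tool_pos: [0.5035, -0.3874, 0.1648]
tool_rot: [3.14, -0.003, -0.253]
contact_force: [-0.1, -0.0, -4.1]
opening: 0.0492
```

```bash
python3 -c "
from h import *
plan(.489,.229,.163,-14.5)"
```

```text
t 13.97 pos [ 0.5035 -0.3874  0.1648] rot [179.9   -0.19 -14.52] op 0.0492 F [-0.1 -0.  -4.1]
  shift mm [-1.685e+02 -5.931e+02  2.000e-01] turn [ 0.1  -0.19 -0.02] q6 1.05
```

>>> move_arm(deltas=[{"x": -0.008,"y": -0.03,"z": 0,"wx": 0,"wy": 0,"wz": 0,"hand": 0.4},{"x": -0.024,"y": -0.085,"z": 0,"wx": 0,"wy": 0,"wz": 0,"hand": 0.4},{"x": -0.04,"y": -0.14,"z": 0,"wx": 0,"wy": 0,"wz": 0,"hand": 0.4},{"x": -0.056,"y": -0.197,"z": 0,"wx": 0,"wy": 0,"wz": 0,"hand": 0.4},{"x": -0.072,"y": -0.253,"z": 0,"wx": 0,"wy": 0,"wz": 0,"hand": 0.4},{"x": -0.088,"y": -0.31,"z": 0,"wx": 0,"wy": 0,"wz": 0,"hand": 0.4},{"x": -0.104,"y": -0.366,"z": 0,"wx": 0,"wy": 0,"wz": 0,"hand": 0.4},{"x": -0.12,"y": -0.422,"z": 0,"wx": 0,"wy": 0,"wz": 0,"hand": 0.4}])

```text
time: 14.98
tool_pos: [0.4915, 0.0536, 0.1618]
tool_rot: [3.141, 0.002, -0.254]
contact_force: [1.2, -0.3, -3.8]
opening: 0.0494
```

>>> move_arm(deltas=[{"x": -0.016,"y": -0.057,"z": 0,"wx": 0,"wy": 0,"wz": 0,"hand": 0.4},{"x": -0.031,"y": -0.11,"z": 0,"wx": 0,"wy": 0,"wz": 0,"hand": 0.4},{"x": -0.043,"y": -0.15,"z": 0,"wx": 0,"wy": 0,"wz": 0,"hand": 0.4},{"x": -0.0485,"y": -0.171,"z": 0,"wx": 0,"wy": 0,"wz": 0,"hand": 0.4},{"x": -0.0485,"y": -0.171,"z": 0,"wx": 0,"wy": 0,"wz": 0,"hand": 0.4},{"x": -0.0485,"y": -0.171,"z": 0,"wx": 0,"wy": 0,"wz": 0,"hand": 0.4}])

```text
time: 15.72
tool_pos: [0.4879, 0.2288, 0.1619]
tool_rot: [3.14, 0.001, -0.254]
contact_force: [-0.8, 0.2, -3.9]
opening: 0.0498
```

```bash
python3 -c "
from h import *
plan(.489,.2292,.012,-14.5)
p=viewer.camera_params('wrist');im=viewer.read_camera('wrist')[:,:,::-1]
import pickle;pickle.dump(p,open('w5.pkl','wb'))
cv2.imwrite('pics/w5.png',cv2.resize(im,(784,588),interpolation=cv2.INTER_CUBIC))
"
```

```text
t 15.72 pos [0.4879 0.2288 0.1619] rot [ 1.7993e+02  8.0000e-02 -1.4530e+01] op 0.0498 F [-0.8  0.2 -3.9]
  shift mm [  1.1  -0.9 149.9] turn [ 0.07  0.08 -0.03] q6 2.12
```

View pics/w5.png

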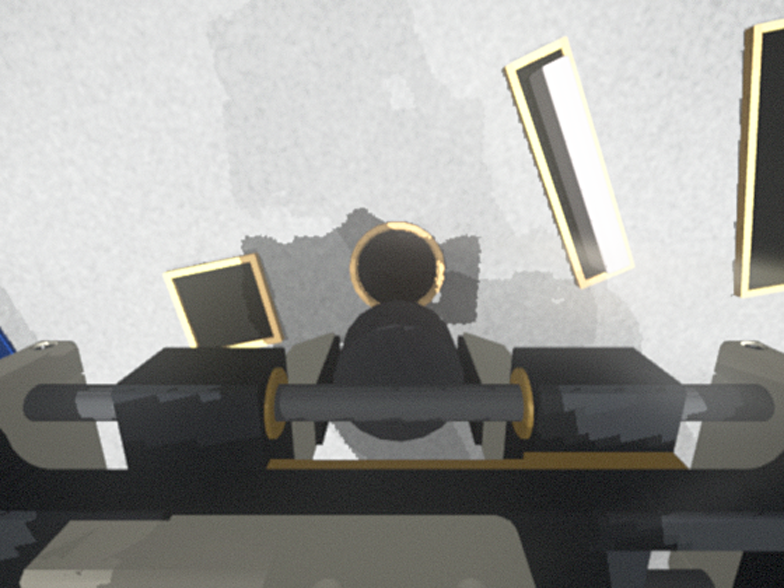

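```bash
python3 -c "
from h import *
import pickle;p=pickle.load(open('w5.pkl','rb'))
f=lambda pts,z:(bp(p,(np.array(pts)+.5)/1.4-.5,z)*1000).round(1)
print(f([(397,221),(350,268),(444,268)],.008)); e=f([(397,221)],.008)[0]; a=np.radians(-14.5); print(e-38*np.array([np.cos(a),np.sin(a)]))
print('disc top',f([(398,303)],.1844)[0]-25*np.array([np.cos(a),np.sin(a)]))
print('square',f([(165,272),(258,253),(284,338)],.008))
plan(.489,.2292,.012,-14.5)
"
```

```text
[[525.1 220. ]
 [498.7 265.3]
 [480.  193.3]]
[488.31038967 229.51444015]
disc top [492.89630899 227.4595001 ]
square [[532.4 408.1]
 [528.3 331.5]
 [455.2 335.3]]
t 15.78 pos [0.4881 0.2285 0.1622] rot [ 1.7995e+02  6.0000e-02 -1.4560e+01] op 0.0494 F [ 0.2 -1.3 -3.8]
  shift mm [  0.8  -1.  150.1] turn [ 0.05  0.06 -0.06] q6 2.12
```

>>> move_arm(deltas=[{"x": 0,"y": -0.001,"z": 0.03,"wx": 0,"wy": 0,"wz": 0,"hand": 0.4},{"x": 0,"y": -0.001,"z": 0.075,"wx": 0,"wy": 0,"wz": 0,"hand": 0.4},{"x": 0,"y": -0.001,"z": 0.115,"wx": 0,"wy": 0,"wz": 0,"hand": 0.4},{"x": 0,"y": -0.001,"z": 0.137,"wx": 0,"wy": 0,"wz": 0,"hand": 0.4},{"x": 0,"y": -0.001,"z": 0.145,"wx": 0,"wy": 0,"wz": 0,"hand": 0.4},{"x": 0,"y": -0.001,"z": 0.146,"wx": 0,"wy": 0,"wz": 0,"hand": 0.4},{"x": 0,"y": -0.001,"z": 0.146,"wx": 0,"wy": 0,"wz": 0,"hand": 0.4},{"x": 0,"y": -0.001,"z": 0.146,"wx": 0,"wy": 0,"wz": 0,"hand": 0.4}])

```text
time: 16.77
tool_pos: [0.4893, 0.2306, 0.0177]
tool_rot: [-3.14, -0.002, -0.254]
contact_force: [0.0, 0.1, -5.0]
opening: 0.0492
```

>>> move_arm(deltas=[{"x": 0,"y": 0.001,"z": 0.002,"wx": 0,"wy": 0,"wz": 0,"hand": 0.4},{"x": 0,"y": 0.001,"z": 0.0035,"wx": 0,"wy": 0,"wz": 0,"hand": 0.4},{"x": 0,"y": 0.001,"z": 0.0045,"wx": 0,"wy": 0,"wz": 0,"hand": 0.4},{"x": 0,"y": 0.001,"z": 0.005,"wx": 0,"wy": 0,"wz": 0,"hand": 0.4},{"x": 0,"y": 0.001,"z": 0.005,"wx": 0,"wy": 0,"wz": 0,"hand": 0.4},{"x": 0,"y": 0.001,"z": 0.005,"wx": 0,"wy": 0,"wz": 0,"hand": 0.4}])

```text
time: 17.52
tool_pos: [0.4883, 0.2295, 0.0118]
tool_rot: [-3.142, 0.0, -0.253]
contact_force: [-0.6, -0.6, -0.8]
opening: 0.049
```

>>> move_arm(deltas=[{"x": 0,"y": 0,"z": 0.0004,"wx": 0,"wy": 0,"wz": 0,"hand": 0.4},{"x": 0,"y": 0,"z": 0.0004,"wx": 0,"wy": 0,"wz": 0,"hand": 0.56},{"x": 0,"y": 0,"z": 0.0004,"wx": 0,"wy": 0,"wz": 0,"hand": 0.6},{"x": 0,"y": 0,"z": 0.0004,"wx": 0,"wy": 0,"wz": 0,"hand": 0.75},{"x": 0,"y": 0,"z": 0.0004,"wx": 0,"wy": 0,"wz": 0,"hand": 0.75},{"x": 0,"y": 0,"z": -0.01,"wx": 0,"wy": 0,"wz": 0,"hand": 0.75},{"x": 0,"y": 0,"z": -0.05,"wx": 0,"wy": 0,"wz": 0,"hand": 0.75},{"x": 0,"y": 0,"z": -0.11,"wx": 0,"wy": 0,"wz": 0,"hand": 1}])

```text
time: 18.52
tool_pos: [0.4874, 0.2291, 0.1222]
tool_rot: [3.14, 0.003, -0.253]
contact_force: [0.4, 0.2, 0.3]
opening: 0.0746
```

```bash
python3 -c "
from h import *
plan(.6045,-.3697,.18,-77.5)
plan(.6045,-.3697,.18,102.5)"
```

```text
t 18.52 pos [0.4874 0.2291 0.1222] rot [ 1.799e+02  1.700e-01 -1.452e+01] op 0.0746 F [0.4 0.2 0.3]
  shift mm [263.4 550.4 -57.6] turn [ 0.18  0.1  62.98] q6 2.12
t 18.52 pos [0.4874 0.2291 0.1222] rot [ 1.799e+02  1.700e-01 -1.452e+01] op 0.0746 F [0.4 0.2 0.3]
  shift mm [263.4 550.4 -57.6] turn [-1.1000e-01  2.1000e-01 -1.1702e+02] q6 2.12
```

>>> move_arm(deltas=[{"x": 0.012,"y": 0.025,"z": -0.03,"wx": 0,"wy": 0,"wz": -5,"hand": 1},{"x": 0.033,"y": 0.07,"z": -0.055,"wx": 0,"wy": 0,"wz": -15,"hand": 1},{"x": 0.055,"y": 0.116,"z": -0.058,"wx": 0,"wy": 0,"wz": -25,"hand": 1},{"x": 0.077,"y": 0.162,"z": -0.058,"wx": 0,"wy": 0,"wz": -35,"hand": 1},{"x": 0.1,"y": 0.21,"z": -0.058,"wx": 0,"wy": 0,"wz": -45,"hand": 1},{"x": 0.124,"y": 0.26,"z": -0.058,"wx": 0,"wy": 0,"wz": -55,"hand": 1},{"x": 0.148,"y": 0.31,"z": -0.058,"wx": 0,"wy": 0,"wz": -65,"hand": 1},{"x": 0.172,"y": 0.36,"z": -0.058,"wx": 0,"wy": 0,"wz": -75,"hand": 1}])

```text
time: 19.52
tool_pos: [0.5648, -0.164, 0.1806]
tool_rot: [3.141, -0.0, 1.061]
contact_force: [-0.1, 0.5, 0.5]
opening: 0.0918
```

```bash
python3 -c "
from h import *
plan(.6045,-.3697,.2,102)"
```

```text
t 19.52 pos [ 0.5648 -0.164   0.1806] rot [ 1.7994e+02 -2.0000e-02  6.0810e+01] op 0.0918 F [-0.1  0.5  0.5]
  shift mm [-160.2  135.   -19.3] turn [  0.06   0.   -41.19] q6 0.1
```

>>> move_arm(deltas=[{"x": -0.038,"y": 0.032,"z": -0.01,"wx": 0,"wy": 0,"wz": -10,"hand": 1},{"x": -0.08,"y": 0.067,"z": -0.02,"wx": 0,"wy": 0,"wz": -20,"hand": 1},{"x": -0.12,"y": 0.1,"z": -0.02,"wx": 0,"wy": 0,"wz": -30,"hand": 1},{"x": -0.15,"y": 0.127,"z": -0.02,"wx": 0,"wy": 0,"wz": -40,"hand": 1},{"x": -0.16,"y": 0.135,"z": -0.02,"wx": 0,"wy": 0,"wz": -40,"hand": 1},{"x": -0.16,"y": 0.135,"z": -0.02,"wx": 0,"wy": 0,"wz": -40,"hand": 1},{"x": -0.16,"y": 0.135,"z": -0.02,"wx": 0,"wy": 0,"wz": -40,"hand": 1}])

```text
time: 20.4
tool_pos: [0.6034, -0.3664, 0.2001]
tool_rot: [3.141, -0.001, 1.754]
contact_force: [-1.2, -0.4, 0.6]
opening: 0.0918
```

```bash
python3 -c "
from h import *
plan(.6045,-.3697,.0327,102)
p=viewer.camera_params('wrist');im=viewer.read_camera('wrist')[:,:,::-1]
import pickle;pickle.dump(p,open('w6.pkl','wb'))
cv2.imwrite('pics/w6.png',crop('',im,(180,60,200,200),3))
plan(.6045,-.3697,.0327,102)
"
```

```text
t 20.4 pos [ 0.6034 -0.3664  0.2001] rot [ 1.7999e+02 -3.0000e-02  1.0048e+02] op 0.0918 F [-1.2 -0.4  0.6]
  shift mm [ -3.5   0.5 167.4] turn [ 0.01 -0.03 -1.52] q6 -0.84
t 20.45 pos [ 0.6035 -0.3663  0.2002] rot [ 1.7999e+02 -2.0000e-02  1.0051e+02] op 0.092 F [ 0.4 -0.4 -0.4]
  shift mm [ -3.5   0.3 167.5] turn [ 0.02 -0.02 -1.49] q6 -0.84
```

View pics/w6.png

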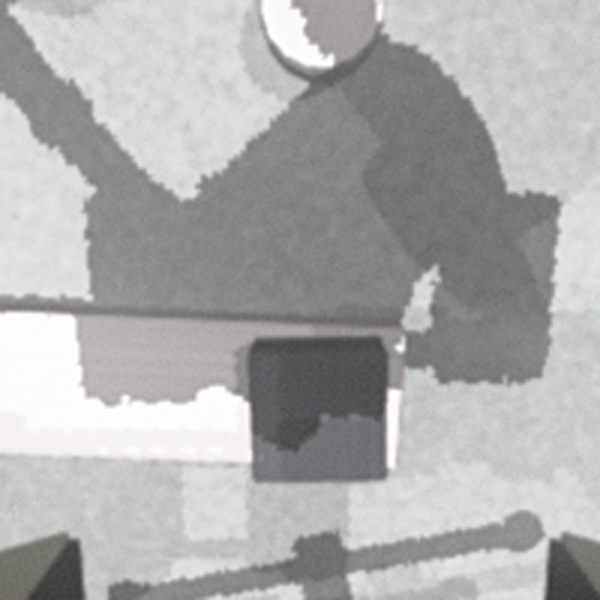

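```bash
python3 -c "
from h import *
import pickle;p=pickle.load(open('w6.pkl','rb'))
def f(n,pts,z):
    w=bp(p,(np.array(pts)+.5)/3-.5+np.array([180,60]),z)*1000
    print(n,w.round(1).tolist(),w.mean(0).round(1),[(round(float(np.hypot(*d)),1),round(float(np.degrees(np.arctan2(d[1],d[0]))),1)) for d in np.diff(w,axis=0)])
f('block',[(249,347),(385,347),(387,480),(254,481)],.055)
plan(.6045,-.3697,.0327,101.5)
"
```

```text
block [[576.1, -349.1], [623.3, -340.3], [634.1, -388.7], [585.9, -398.0]] [ 604.8 -369. ] [(48.0, 10.4), (49.6, -77.4), (49.1, -169.1)]
t 20.45 pos [ 0.6035 -0.3663  0.2002] rot [ 1.7999e+02 -2.0000e-02  1.0051e+02] op 0.092 F [ 0.4 -0.4 -0.4]
  shift mm [ -3.5   0.3 167.5] turn [ 0.02 -0.02 -0.99] q6 -0.84
```

>>> move_arm(deltas=[{"x": -0.003,"y": 0.0006,"z": 0.03,"wx": 0,"wy": 0,"wz": -1,"hand": 1},{"x": -0.003,"y": 0.0006,"z": 0.075,"wx": 0,"wy": 0,"wz": -1,"hand": 1},{"x": -0.003,"y": 0.0006,"z": 0.12,"wx": 0,"wy": 0,"wz": -1,"hand": 1},{"x": -0.003,"y": 0.0006,"z": 0.145,"wx": 0,"wy": 0,"wz": -1,"hand": 1},{"x": -0.003,"y": 0.0006,"z": 0.157,"wx": 0,"wy": 0,"wz": -1,"hand": 1},{"x": -0.003,"y": 0.0006,"z": 0.157,"wx": 0,"wy": 0,"wz": -1,"hand": 1},{"x": -0.003,"y": 0.0006,"z": 0.157,"wx": 0,"wy": 0,"wz": -1,"hand": 1}])

```text
time: 21.32
tool_pos: [0.6053, -0.3711, 0.0445]
tool_rot: [3.14, 0.002, 1.771]
contact_force: [0.1, 1.0, 0.0]
opening: 0.0921
```

```bash
python3 -c "
from h import *
plan(.6048,-.3695,.0327,101.5)"
```

```text
t 21.32 pos [ 0.6053 -0.3711  0.0445] rot [1.7990e+02 1.1000e-01 1.0149e+02] op 0.0921 F [0.1 1.  0. ]
  shift mm [ 1.6 -0.2 11.8] turn [ 0.1   0.11 -0.01] q6 -0.86
```

>>> move_arm(deltas=[{"x": 0.001,"y": 0,"z": 0.006,"wx": 0,"wy": 0,"wz": 0,"hand": 1},{"x": 0.001,"y": 0,"z": 0.0105,"wx": 0,"wy": 0,"wz": 0,"hand": 0.8},{"x": 0.001,"y": 0,"z": 0.0105,"wx": 0,"wy": 0,"wz": 0,"hand": 0.65},{"x": 0.001,"y": 0,"z": 0.0105,"wx": 0,"wy": 0,"wz": 0,"hand": 0.58},{"x": 0.001,"y": 0,"z": 0.0105,"wx": 0,"wy": 0,"wz": 0,"hand": 0.53},{"x": 0.001,"y": 0,"z": 0.0105,"wx": 0,"wy": 0,"wz": 0,"hand": 0.4},{"x": 0.001,"y": 0,"z": 0.0105,"wx": 0,"wy": 0,"wz": 0,"hand": 0.4},{"x": 0.001,"y": 0,"z": 0.0105,"wx": 0,"wy": 0,"wz": 0,"hand": 0.4}], grip_force=40)

```text
time: 22.32
tool_pos: [0.6046, -0.3698, 0.0324]
tool_rot: [3.141, 0.0, 1.771]
contact_force: [2.2, -0.1, 0.7]
opening: 0.0499
```

>>> move_arm(deltas=[{"x": 0,"y": 0,"z": -0.003,"wx": 0,"wy": 0,"wz": 0,"hand": 0.4},{"x": 0,"y": 0,"z": -0.01,"wx": 0,"wy": 0,"wz": 0,"hand": 0.4},{"x": 0,"y": 0,"z": -0.03,"wx": 0,"wy": 0,"wz": 0,"hand": 0.4},{"x": 0,"y": 0,"z": -0.06,"wx": 0,"wy": 0,"wz": 0,"hand": 0.4},{"x": 0,"y": 0,"z": -0.1,"wx": 0,"wy": 0,"wz": 0,"hand": 0.4},{"x": 0,"y": 0,"z": -0.125,"wx": 0,"wy": 0,"wz": 0,"hand": 0.4},{"x": 0,"y": 0,"z": -0.13,"wx": 0,"wy": 0,"wz": 0,"hand": 0.4}])

```text
time: 23.2
tool_pos: [0.6051, -0.3705, 0.166]
tool_rot: [3.138, 0.004, 1.771]
contact_force: [0.5, 0.2, -6.0]
opening: 0.0494
```

```bash
python3 -c "
from h import *
plan(.4925,.3725,.163,86.5)"
```

```text
t 23.2 pos [ 0.6051 -0.3705  0.166 ] rot [179.79   0.24 101.48] op 0.0494 F [ 0.5  0.2 -6. ]
  shift mm [750.6  37.5  -0. ] turn [ 0.24  0.21 14.98] q6 -0.86
```

>>> move_arm(deltas=[{"x": 0.03,"y": 0.002,"z": 0,"wx": 0,"wy": 0,"wz": 1,"hand": 0.4},{"x": 0.085,"y": 0.004,"z": 0,"wx": 0,"wy": 0,"wz": 3,"hand": 0.4},{"x": 0.143,"y": 0.007,"z": 0,"wx": 0,"wy": 0,"wz": 5,"hand": 0.4},{"x": 0.201,"y": 0.01,"z": 0,"wx": 0,"wy": 0,"wz": 7,"hand": 0.4},{"x": 0.26,"y": 0.013,"z": 0,"wx": 0,"wy": 0,"wz": 9,"hand": 0.4},{"x": 0.319,"y": 0.016,"z": 0,"wx": 0,"wy": 0,"wz": 11,"hand": 0.4},{"x": 0.378,"y": 0.019,"z": 0,"wx": 0,"wy": 0,"wz": 13,"hand": 0.4},{"x": 0.437,"y": 0.022,"z": 0,"wx": 0,"wy": 0,"wz": 15,"hand": 0.4}])

```text
time: 24.2
tool_pos: [0.5378, 0.0646, 0.1619]
tool_rot: [-3.141, -0.0, 1.508]
contact_force: [0.9, 0.4, -4.7]
opening: 0.0499
```

```bash
python3 -c "
from h import *
plan(.4925,.3725,.163,86.5)"
```

```text
t 24.2 pos [0.5378 0.0646 0.1619] rot [-179.95   -0.     86.4 ] op 0.0499 F [ 0.9  0.4 -4.7]
  shift mm [304.4 -64.5  -1.1] turn [-0.05 -0.   -0.1 ] q6 0.04
```

>>> move_arm(deltas=[{"x": 0.054,"y": -0.012,"z": 0,"wx": 0,"wy": 0,"wz": 0,"hand": 0.4},{"x": 0.108,"y": -0.023,"z": 0,"wx": 0,"wy": 0,"wz": 0,"hand": 0.4},{"x": 0.165,"y": -0.035,"z": 0,"wx": 0,"wy": 0,"wz": 0,"hand": 0.4},{"x": 0.22,"y": -0.046,"z": 0,"wx": 0,"wy": 0,"wz": 0,"hand": 0.4},{"x": 0.265,"y": -0.056,"z": 0,"wx": 0,"wy": 0,"wz": 0,"hand": 0.4},{"x": 0.295,"y": -0.064,"z": 0,"wx": 0,"wy": 0,"wz": 0,"hand": 0.4},{"x": 0.295,"y": -0.064,"z": 0,"wx": 0,"wy": 0,"wz": 0,"hand": 0.4},{"x": 0.295,"y": -0.064,"z": 0,"wx": 0,"wy": 0,"wz": 0,"hand": 0.4}])

```text
time: 25.2
tool_pos: [0.4927, 0.3605, 0.1616]
tool_rot: [-3.141, 0.001, 1.509]
contact_force: [-0.8, 0.0, -6.0]
opening: 0.0495
```

```bash
python3 -c "
from h import *
plan(.4925,.3725,.0115,86.5)
p=viewer.camera_params('wrist');im=viewer.read_camera('wrist')[:,:,::-1]
import pickle;pickle.dump(p,open('w7.pkl','wb'))
cv2.imwrite('pics/w7.png',cv2.resize(im,(784,588),interpolation=cv2.INTER_CUBIC))
"
```

```text
t 25.2 pos [0.4927 0.3605 0.1616] rot [-1.7994e+02  7.0000e-02  8.6490e+01] op 0.0495 F [-0.8  0.  -6. ]
  shift mm [ 12.1  -0.8 150.1] turn [-0.06  0.07 -0.01] q6 0.57
```

View pics/w7.png

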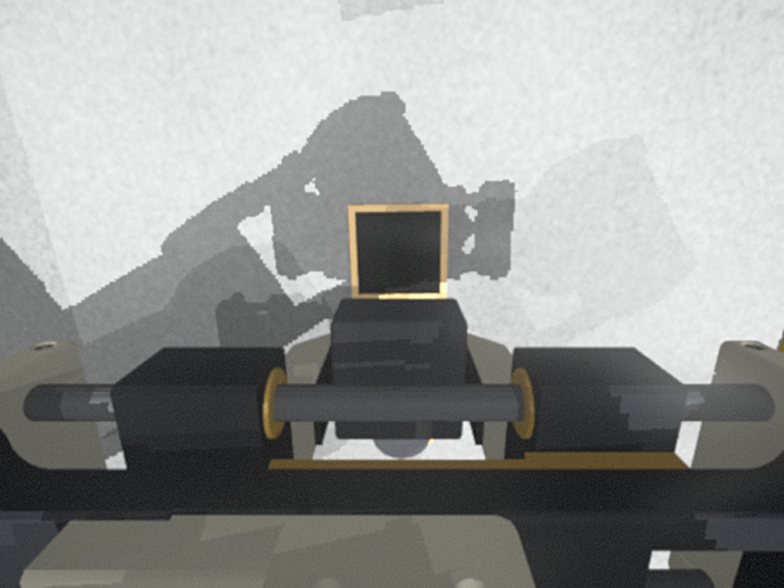

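Square nest fully seen: corners (348,206), (448,204), (448,298), (352,299); block held square to it.

```bash
python3 -c "
from h import *
import pickle;p=pickle.load(open('w7.pkl','rb'))
w=bp(p,(np.array([(348,206),(448,204),(448,298),(352,299)])+.5)/1.4-.5,.008)*1000
print(w.round(1),w.mean(0).round(1),np.linalg.norm(np.diff(w,axis=0),axis=1).round(1))
x,y=w.mean(0)/1000
print('front edge block',bp(p,[(399.5)/1.4-.5,299/1.4-.5],.154)*1000,bp(p,[(399.5)/1.4-.5,299/1.4-.5],.184)*1000)
plan(x,y,.0115,86.5)
"
```

```text
[[456.8 413.3]
 [532.4 410.1]
 [530.4 335.6]
 [453.  339.6]] [493.1 374.6] [75.6 74.5 77.5]
front edge block [[493.46314686 383.80106757]] [[493.99665523 393.28646988]]
t 25.25 pos [0.493  0.3602 0.1618] rot [-1.7996e+02  5.0000e-02  8.6440e+01] op 0.0497 F [ 0.3  0.4 -5.6]
  shift mm [ 14.5  -0.6 150.3] turn [-0.04  0.05 -0.06] q6 0.57
```

>>> move_arm(deltas=[{"x": 0.014,"y": 0,"z": 0.02,"wx": 0,"wy": 0,"wz": 0,"hand": 0.4},{"x": 0.014,"y": 0,"z": 0.07,"wx": 0,"wy": 0,"wz": 0,"hand": 0.4},{"x": 0.014,"y": 0,"z": 0.11,"wx": 0,"wy": 0,"wz": 0,"hand": 0.4},{"x": 0.014,"y": 0,"z": 0.133,"wx": 0,"wy": 0,"wz": 0,"hand": 0.4},{"x": 0.014,"y": 0,"z": 0.144,"wx": 0,"wy": 0,"wz": 0,"hand": 0.4},{"x": 0.014,"y": 0,"z": 0.146,"wx": 0,"wy": 0,"wz": 0,"hand": 0.4},{"x": 0.014,"y": 0,"z": 0.146,"wx": 0,"wy": 0,"wz": 0,"hand": 0.4},{"x": 0.014,"y": 0,"z": 0.146,"wx": 0,"wy": 0,"wz": 0,"hand": 0.4}])

```text
time: 26.25
tool_pos: [0.4946, 0.3756, 0.0174]
tool_rot: [3.14, -0.001, 1.509]
contact_force: [0.4, 0.4, -5.6]
opening: 0.0498
```

>>> move_arm(deltas=[{"x": 0,"y": 0,"z": 0.002,"wx": 0,"wy": 0,"wz": 0,"hand": 0.4},{"x": 0,"y": 0,"z": 0.0035,"wx": 0,"wy": 0,"wz": 0,"hand": 0.4},{"x": 0,"y": 0,"z": 0.0045,"wx": 0,"wy": 0,"wz": 0,"hand": 0.4},{"x": 0,"y": 0,"z": 0.005,"wx": 0,"wy": 0,"wz": 0,"hand": 0.4},{"x": 0,"y": 0,"z": 0.005,"wx": 0,"wy": 0,"wz": 0,"hand": 0.4},{"x": 0,"y": 0,"z": 0.005,"wx": 0,"wy": 0,"wz": 0,"hand": 0.4}])

```text
time: 27.0
tool_pos: [0.4939, 0.3752, 0.0114]
tool_rot: [-3.142, -0.0, 1.509]
contact_force: [-1.4, 1.0, -2.6]
opening: 0.0498
```

>>> move_arm(deltas=[{"x": 0,"y": 0,"z": 0.0004,"wx": 0,"wy": 0,"wz": 0,"hand": 0.4},{"x": 0,"y": 0,"z": 0.0006,"wx": 0,"wy": 0,"wz": 0,"hand": 0.4},{"x": 0,"y": 0,"z": 0.0006,"wx": 0,"wy": 0,"wz": 0,"hand": 0.4}])

```text
time: 27.38
tool_pos: [0.4939, 0.3752, 0.0113]
tool_rot: [3.141, -0.0, 1.509]
contact_force: [-5.0, -2.7, 5.7]
opening: 0.0496
```

Seated (load reversed). Release and rise.

>>> move_arm(deltas=[{"x": 0,"y": 0,"z": 0,"wx": 0,"wy": 0,"wz": 0,"hand": 0.56},{"x": 0,"y": 0,"z": 0,"wx": 0,"wy": 0,"wz": 0,"hand": 0.6},{"x": 0,"y": 0,"z": 0,"wx": 0,"wy": 0,"wz": 0,"hand": 0.7},{"x": 0,"y": 0,"z": 0,"wx": 0,"wy": 0,"wz": 0,"hand": 0.75},{"x": 0,"y": 0,"z": -0.01,"wx": 0,"wy": 0,"wz": 0,"hand": 0.75},{"x": 0,"y": 0,"z": -0.05,"wx": 0,"wy": 0,"wz": 0,"hand": 0.8},{"x": 0,"y": 0,"z": -0.11,"wx": 0,"wy": 0,"wz": 0,"hand": 1},{"x": 0,"y": 0,"z": -0.17,"wx": 0,"wy": 0,"wz": 0,"hand": 1}])

```text
time: 28.38
tool_pos: [0.4938, 0.3751, 0.1831]
tool_rot: [3.141, -0.0, 1.509]
contact_force: [1.5, 0.2, -1.5]
opening: 0.0887
```

```bash
python3 -c "
from h import *
plan(.53,-.375,.2,8)"
```

```text
t 28.38 pos [0.4938 0.3751 0.1831] rot [ 1.7998e+02 -2.0000e-02  8.6480e+01] op 0.0887 F [ 1.5  0.2 -1.5]
  shift mm [-746.5   82.3  -17.1] turn [ 0.000e+00 -3.000e-02  7.848e+01] q6 0.59
```

>>> move_arm(deltas=[{"x": -0.03,"y": 0.004,"z": -0.01,"wx": 0,"wy": 0,"wz": 4,"hand": 1},{"x": -0.085,"y": 0.01,"z": -0.017,"wx": 0,"wy": 0,"wz": 10,"hand": 1},{"x": -0.143,"y": 0.016,"z": -0.017,"wx": 0,"wy": 0,"wz": 16,"hand": 1},{"x": -0.2,"y": 0.022,"z": -0.017,"wx": 0,"wy": 0,"wz": 22,"hand": 1},{"x": -0.258,"y": 0.028,"z": -0.017,"wx": 0,"wy": 0,"wz": 28,"hand": 1},{"x": -0.316,"y": 0.034,"z": -0.017,"wx": 0,"wy": 0,"wz": 35,"hand": 1},{"x": -0.374,"y": 0.04,"z": -0.017,"wx": 0,"wy": 0,"wz": 42,"hand": 1},{"x": -0.432,"y": 0.046,"z": -0.017,"wx": 0,"wy": 0,"wz": 48,"hand": 1}])

```text
time: 29.38
tool_pos: [0.5133, -0.0607, 0.1986]
tool_rot: [3.14, -0.001, 0.668]
contact_force: [0.6, -0.5, -0.1]
opening: 0.0919
```

```bash
python3 -c "
from h import *
plan(.514,-.383,.2,8)"
```

```text
t 29.38 pos [ 0.5133 -0.0607  0.1986] rot [ 1.7993e+02 -7.0000e-02  3.8270e+01] op 0.0919 F [ 0.6 -0.5 -0.1]
  shift mm [-199.1  253.5   -1.3] turn [ 0.05 -0.08 30.27] q6 0.64
```

>>> move_arm(deltas=[{"x": -0.034,"y": 0.044,"z": 0,"wx": 0,"wy": 0,"wz": 6,"hand": 1},{"x": -0.068,"y": 0.088,"z": 0,"wx": 0,"wy": 0,"wz": 12,"hand": 1},{"x": -0.104,"y": 0.133,"z": 0,"wx": 0,"wy": 0,"wz": 18,"hand": 1},{"x": -0.14,"y": 0.178,"z": 0,"wx": 0,"wy": 0,"wz": 24,"hand": 1},{"x": -0.172,"y": 0.22,"z": 0,"wx": 0,"wy": 0,"wz": 30,"hand": 1},{"x": -0.197,"y": 0.25,"z": 0,"wx": 0,"wy": 0,"wz": 30,"hand": 1},{"x": -0.197,"y": 0.25,"z": 0,"wx": 0,"wy": 0,"wz": 30,"hand": 1},{"x": -0.197,"y": 0.25,"z": 0,"wx": 0,"wy": 0,"wz": 30,"hand": 1}])

```text
time: 30.38
tool_pos: [0.5146, -0.3765, 0.1979]
tool_rot: [-3.141, -0.0, 0.148]
contact_force: [0.1, 0.0, 0.1]
opening: 0.0918
```

```bash
python3 -c "
from h import *
plan(.514,-.383,.05,8)
viewer.read_camera('wrist');p=viewer.camera_params('wrist');im=viewer.read_camera('wrist')[:,:,::-1]
g=cv2.cvtColor(im,cv2.COLOR_BGR2HSV); print(p['t'])
import pickle;pickle.dump(p,open('w8.pkl','wb'));cv2.imwrite('pics/w8raw.png',im)
plan(.514,-.383,.05,8)
"
```

```text
t 30.38 pos [ 0.5146 -0.3765  0.1979] rot [-1.7997e+02 -1.0000e-02  8.4800e+00] op 0.0918 F [0.1 0.  0.1]
  shift mm [ -1.6   6.4 147.9] turn [-0.03 -0.01  0.48] q6 0.67
[-0.44767915  0.40758702  0.48979319]
t 30.48 pos [ 0.5149 -0.3759  0.1981] rot [-1.7999e+02 -2.0000e-02  8.5500e+00] op 0.0916 F [-0.3  0.3 -0.4]
  shift mm [ -2.    6.9 148.1] turn [-0.01 -0.02  0.55] q6 0.67
```

Lower to z ≈ 0.05 (body still above the vise handle) and look.

>>> move_arm(deltas=[{"x": -0.002,"y": 0.0065,"z": 0.03,"wx": 0,"wy": 0,"wz": 0.5,"hand": 1},{"x": -0.002,"y": 0.0065,"z": 0.08,"wx": 0,"wy": 0,"wz": 0.5,"hand": 1},{"x": -0.002,"y": 0.0065,"z": 0.12,"wx": 0,"wy": 0,"wz": 0.5,"hand": 1},{"x": -0.002,"y": 0.0065,"z": 0.144,"wx": 0,"wy": 0,"wz": 0.5,"hand": 1},{"x": -0.002,"y": 0.0065,"z": 0.144,"wx": 0,"wy": 0,"wz": 0.5,"hand": 1},{"x": -0.002,"y": 0.0065,"z": 0.144,"wx": 0,"wy": 0,"wz": 0.5,"hand": 1}])

```text
time: 31.22
tool_pos: [0.5145, -0.3838, 0.0552]
tool_rot: [3.14, -0.002, 0.14]
contact_force: [-0.1, -0.7, 0.3]
opening: 0.092
```

```bash
python3 -c "
from h import *
plan(.514,-.383,.006,8)
im=viewer.read_camera('scene')[:,:,::-1]
im2=viewer.read_camera('side')[:,:,::-1]
w=viewer.read_camera('wrist')[:,:,::-1]
a=np.hstack([crop('',im,(50,70,130,110),3),crop('',im2,(300,200,130,110),3)])
b=cv2.imread('pics/w8raw.png')[60:260,150:410]
b=cv2.resize(b,(338,260)); c=cv2.resize(w[0:260],(442,260))
cv2.imwrite('pics/g2.png',np.vstack([a,np.hstack([b,c])]))
"
```

```text
t 31.23 pos [ 0.5145 -0.3838  0.0552] rot [ 1.799e+02 -9.000e-02  8.030e+00] op 0.092 F [-0.1 -0.7  0.3]
  shift mm [-0.5 -1.  49.2] turn [ 0.1  -0.09  0.03] q6 0.67
```

View pics/g2.png

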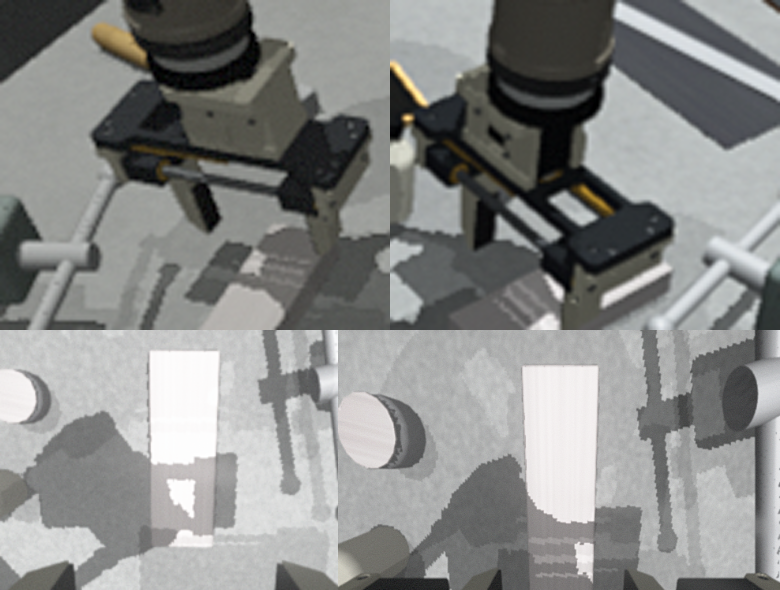

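```bash
python3 -c "
from h import *
plan(.5516,-.3645,.05,8)
"
```

```text
t 31.38 pos [ 0.5144 -0.3842  0.0553] rot [ 1.7988e+02 -1.0000e-01  8.0000e+00] op 0.0917 F [-0.3 -0.5  0.7]
  shift mm [ 39.6 -14.4   5.3] turn [ 0.12 -0.1  -0.  ] q6 0.67
```

>>> move_arm(deltas=[{"x": 0.015,"y": -0.006,"z": 0,"wx": 0,"wy": 0,"wz": 0,"hand": 1},{"x": 0.03,"y": -0.011,"z": 0,"wx": 0,"wy": 0,"wz": 0,"hand": 1},{"x": 0.0395,"y": -0.0145,"z": 0,"wx": 0,"wy": 0,"wz": 0,"hand": 1},{"x": 0.0395,"y": -0.0145,"z": 0.01,"wx": 0,"wy": 0,"wz": 0,"hand": 1},{"x": 0.0395,"y": -0.0145,"z": 0.02,"wx": 0,"wy": 0,"wz": 0,"hand": 1},{"x": 0.0395,"y": -0.0145,"z": 0.02,"wx": 0,"wy": 0,"wz": 0,"hand": 1},{"x": 0.0395,"y": -0.0145,"z": 0.02,"wx": 0,"wy": 0,"wz": 0,"hand": 1}])

```text
time: 32.25
tool_pos: [0.5504, -0.3643, 0.0335]
tool_rot: [-3.141, 0.0, 0.139]
contact_force: [0.7, -0.5, -0.3]
opening: 0.0921
```

```bash
python3 -c "
from h import *
plan(.5516,-.3645,.0065,8)
"
```

```text
t 32.25 pos [ 0.5504 -0.3643  0.0335] rot [-1.7999e+02  1.0000e-02  7.9500e+00] op 0.0921 F [ 0.7 -0.5 -0.3]
  shift mm [ 1.1  0.4 27. ] turn [-0.01  0.01 -0.05] q6 0.73
```

>>> move_arm(deltas=[{"x": 0.001,"y": 0,"z": 0.006,"wx": 0,"wy": 0,"wz": 0,"hand": 1},{"x": 0.001,"y": 0,"z": 0.011,"wx": 0,"wy": 0,"wz": 0,"hand": 1},{"x": 0.001,"y": 0,"z": 0.014,"wx": 0,"wy": 0,"wz": 0,"hand": 1},{"x": 0.001,"y": 0,"z": 0.014,"wx": 0,"wy": 0,"wz": 0,"hand": 1}])

```text
time: 32.75
tool_pos: [0.5515, -0.3637, 0.0192]
tool_rot: [-3.141, 0.0, 0.139]
contact_force: [-0.4, -0.8, 0.2]
opening: 0.0919
```

>>> move_arm(deltas=[{"x": 0,"y": 0,"z": 0.004,"wx": 0,"wy": 0,"wz": 0,"hand": 1},{"x": 0,"y": 0,"z": 0.008,"wx": 0,"wy": 0,"wz": 0,"hand": 1},{"x": 0,"y": 0,"z": 0.011,"wx": 0,"wy": 0,"wz": 0,"hand": 1},{"x": 0,"y": 0,"z": 0.012,"wx": 0,"wy": 0,"wz": 0,"hand": 1},{"x": 0,"y": 0,"z": 0.012,"wx": 0,"wy": 0,"wz": 0,"hand": 1}])

```text
time: 33.38
tool_pos: [0.5517, -0.3638, 0.0075]
tool_rot: [-3.141, 0.0, 0.139]
contact_force: [0.3, 0.8, 0.6]
opening: 0.092
```

>>> move_arm(deltas=[{"x": 0,"y": 0,"z": 0.0012,"wx": 0,"wy": 0,"wz": 0,"hand": 0.95},{"x": 0,"y": 0,"z": 0.0012,"wx": 0,"wy": 0,"wz": 0,"hand": 0.9},{"x": 0,"y": 0,"z": 0.0012,"wx": 0,"wy": 0,"wz": 0,"hand": 0.85},{"x": 0,"y": 0,"z": 0.0012,"wx": 0,"wy": 0,"wz": 0,"hand": 0.8},{"x": 0,"y": 0,"z": 0.0012,"wx": 0,"wy": 0,"wz": 0,"hand": 0.75},{"x": 0,"y": 0,"z": 0.0012,"wx": 0,"wy": 0,"wz": 0,"hand": 0.71},{"x": 0,"y": 0,"z": 0.0012,"wx": 0,"wy": 0,"wz": 0,"hand": 0.68},{"x": 0,"y": 0,"z": 0.0012,"wx": 0,"wy": 0,"wz": 0,"hand": 0.65}], grip_force=15)

```text
time: 34.38
tool_pos: [0.5518, -0.3639, 0.0065]
tool_rot: [3.141, -0.0, 0.139]
contact_force: [0.7, -3.0, 0.3]
opening: 0.0606
```

>>> move_arm(deltas=[{"x": 0,"y": 0,"z": 0,"wx": 0,"wy": 0,"wz": 0,"hand": 0.62},{"x": 0,"y": 0,"z": 0,"wx": 0,"wy": 0,"wz": 0,"hand": 0.5},{"x": 0,"y": 0,"z": 0,"wx": 0,"wy": 0,"wz": 0,"hand": 0.5},{"x": 0,"y": 0,"z": 0,"wx": 0,"wy": 0,"wz": 0,"hand": 0.5},{"x": 0,"y": 0,"z": 0,"wx": 0,"wy": 0,"wz": 0,"hand": 0.5}], grip_force=55)

```text
time: 35.0
tool_pos: [0.5518, -0.3639, 0.0065]
tool_rot: [3.141, -0.0, 0.139]
contact_force: [0.6, -3.7, 0.2]
opening: 0.0575
```

Gripped at 58 mm. Lift.

>>> move_arm(deltas=[{"x": 0,"y": 0,"z": -0.003,"wx": 0,"wy": 0,"wz": 0,"hand": 0.5},{"x": 0,"y": 0,"z": -0.008,"wx": 0,"wy": 0,"wz": 0,"hand": 0.5},{"x": 0,"y": 0,"z": -0.02,"wx": 0,"wy": 0,"wz": 0,"hand": 0.5},{"x": 0,"y": 0,"z": -0.045,"wx": 0,"wy": 0,"wz": 0,"hand": 0.5},{"x": 0,"y": 0,"z": -0.08,"wx": 0,"wy": 0,"wz": 0,"hand": 0.5},{"x": 0,"y": 0,"z": -0.12,"wx": 0,"wy": 0,"wz": 0,"hand": 0.5},{"x": 0,"y": 0,"z": -0.15,"wx": 0,"wy": 0,"wz": 0,"hand": 0.5},{"x": 0,"y": 0,"z": -0.15,"wx": 0,"wy": 0,"wz": 0,"hand": 0.5}])

```text
time: 36.0
tool_pos: [0.5529, -0.3647, 0.1599]
tool_rot: [3.137, -0.005, 0.139]
contact_force: [0.1, 0.0, -6.2]
opening: 0.0577
```

```bash
python3 -c "
from h import *
plan(.492,-.0815,.156,-3.7)
"
```

```text
t 36.0 pos [ 0.5529 -0.3647  0.1599] rot [179.73  -0.26   7.98] op 0.0577 F [ 0.1  0.  -6.2]
  shift mm [ -21.  -288.9    2.5] turn [ 0.24 -0.28 11.68] q6 0.73
```

>>> move_arm(deltas=[{"x": -0.002,"y": -0.025,"z": 0,"wx": 0,"wy": 0,"wz": 1,"hand": 0.5},{"x": -0.006,"y": -0.075,"z": 0,"wx": 0,"wy": 0,"wz": 3,"hand": 0.5},{"x": -0.01,"y": -0.13,"z": 0,"wx": 0,"wy": 0,"wz": 5,"hand": 0.5},{"x": -0.014,"y": -0.185,"z": 0,"wx": 0,"wy": 0,"wz": 8,"hand": 0.5},{"x": -0.018,"y": -0.235,"z": 0,"wx": 0,"wy": 0,"wz": 10,"hand": 0.5},{"x": -0.02,"y": -0.27,"z": 0,"wx": 0,"wy": 0,"wz": 11.7,"hand": 0.5},{"x": -0.021,"y": -0.288,"z": 0,"wx": 0,"wy": 0,"wz": 11.7,"hand": 0.5},{"x": -0.021,"y": -0.288,"z": 0,"wx": 0,"wy": 0,"wz": 11.7,"hand": 0.5}])

```text
time: 37.0
tool_pos: [0.4905, -0.0807, 0.1558]
tool_rot: [-3.141, 0.001, -0.063]
contact_force: [0.2, 0.6, -5.7]
opening: 0.0572
```

>>> move_arm(deltas=[{"x": 0,"y": 0,"z": 0,"wx": 0,"wy": 0,"wz": 0,"hand": 0.5},{"x": 0,"y": 0,"z": 0,"wx": 0,"wy": 0,"wz": 0,"hand": 0.5}])

```text
time: 37.25
tool_pos: [0.4911, -0.0826, 0.1562]
tool_rot: [3.141, 0.0, -0.066]
contact_force: [0.3, -0.4, -6.4]
opening: 0.0575
```

```bash
python3 -c "
from h import *
plan(.492,-.0815,.0105,-3.7)
p=viewer.camera_params('wrist');im=viewer.read_camera('wrist')[:,:,::-1]
import pickle;pickle.dump(p,open('w9.pkl','wb'))
cv2.imwrite('pics/w9.png',cv2.resize(im,(784,588),interpolation=cv2.INTER_CUBIC))
plan(.492,-.0815,.0105,-3.7)
"
```

```text
t 37.25 pos [ 0.4911 -0.0826  0.1562] rot [179.99   0.    -3.79] op 0.0575 F [ 0.3 -0.4 -6.4]
  shift mm [  0.8  -1.2 145.7] turn [ 0.01  0.   -0.09] q6 1.32
t 37.3 pos [ 0.4911 -0.0825  0.1562] rot [180.     0.    -3.79] op 0.0571 F [ 0.2 -0.6 -6.3]
  shift mm [  0.8  -1.1 145.7] turn [ 0.    0.   -0.09] q6 1.32
```

View pics/w9.png

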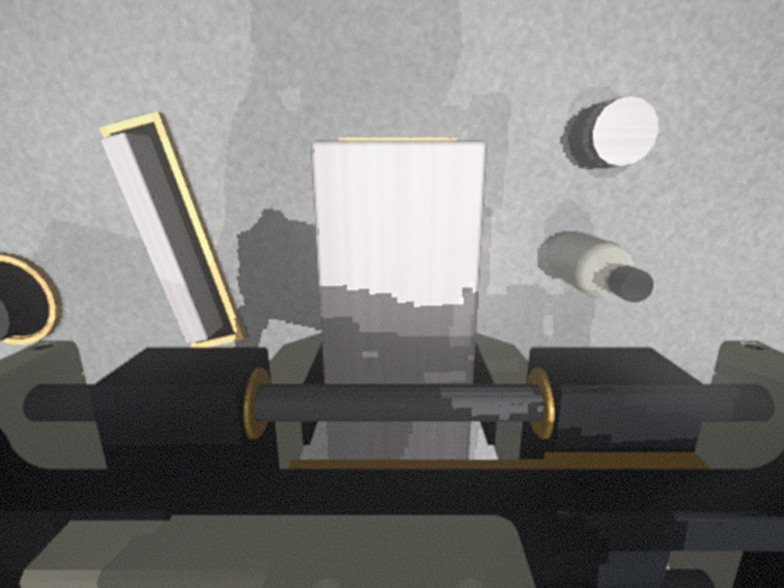

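```bash
python3 -c "
from h import *
import pickle;p=pickle.load(open('w9.pkl','rb'))
f=lambda pts,z:(bp(p,(np.array(pts)+.5)/1.4-.5,z)*1000)
a=np.radians(-3.7);u=np.array([np.cos(a),np.sin(a)])
n=f([(338,137),(458,137)],.008);b=f([(313,143),(485,141)],.1747)
for w,h in((n,98),(b,85)): print(w.round(1),np.linalg.norm(w[1]-w[0]).round(1),(w.mean(0)-h*u).round(1))
"
```

```text
[[ 592.   -46.2]
 [ 586.4 -131.2]] 85.2 [491.4 -82.4]
[[ 576.3  -60.4]
 [ 573.2 -116.2]] 55.9 [490.  -82.8]
```

>>> move_arm(deltas=[{"x": 0.001,"y": 0,"z": 0.025,"wx": 0,"wy": 0,"wz": 0,"hand": 0.5},{"x": 0.001,"y": 0,"z": 0.065,"wx": 0,"wy": 0,"wz": 0,"hand": 0.5},{"x": 0.001,"y": 0,"z": 0.1,"wx": 0,"wy": 0,"wz": 0,"hand": 0.5},{"x": 0.001,"y": 0,"z": 0.125,"wx": 0,"wy": 0,"wz": 0,"hand": 0.5},{"x": 0.001,"y": 0,"z": 0.137,"wx": 0,"wy": 0,"wz": 0,"hand": 0.5},{"x": 0.001,"y": 0,"z": 0.141,"wx": 0,"wy": 0,"wz": 0,"hand": 0.5},{"x": 0.001,"y": 0,"z": 0.141,"wx": 0,"wy": 0,"wz": 0,"hand": 0.5},{"x": 0.001,"y": 0,"z": 0.141,"wx": 0,"wy": 0,"wz": 0,"hand": 0.5}])

```text
time: 38.3
tool_pos: [0.4926, -0.0818, 0.0163]
tool_rot: [3.141, -0.002, -0.065]
contact_force: [-0.6, 0.6, -5.6]
opening: 0.0574
```

>>> move_arm(deltas=[{"x": 0,"y": 0,"z": 0.001,"wx": 0,"wy": 0,"wz": 0,"hand": 0.5},{"x": 0,"y": 0,"z": 0.002,"wx": 0,"wy": 0,"wz": 0,"hand": 0.5},{"x": 0,"y": 0,"z": 0.003,"wx": 0,"wy": 0,"wz": 0,"hand": 0.5},{"x": 0,"y": 0,"z": 0.004,"wx": 0,"wy": 0,"wz": 0,"hand": 0.5},{"x": 0,"y": 0,"z": 0.0045,"wx": 0,"wy": 0,"wz": 0,"hand": 0.5},{"x": 0,"y": 0,"z": 0.0045,"wx": 0,"wy": 0,"wz": 0,"hand": 0.5},{"x": 0,"y": 0,"z": 0.0045,"wx": 0,"wy": 0,"wz": 0,"hand": 0.5}])

```text
time: 39.17
tool_pos: [0.492, -0.0816, 0.0109]
tool_rot: [-3.142, -0.0, -0.065]
contact_force: [-0.2, -1.0, -5.4]
opening: 0.0578
```

>>> move_arm(deltas=[{"x": 0,"y": 0,"z": 0.0003,"wx": 0,"wy": 0,"wz": 0,"hand": 0.5},{"x": 0,"y": 0,"z": 0.0006,"wx": 0,"wy": 0,"wz": 0,"hand": 0.5},{"x": 0,"y": 0,"z": 0.0006,"wx": 0,"wy": 0,"wz": 0,"hand": 0.5}])

```text
time: 39.55
tool_pos: [0.492, -0.0816, 0.0104]
tool_rot: [-3.142, -0.0, -0.065]
contact_force: [-0.7, 0.9, -4.1]
opening: 0.0576
```

>>> move_arm(deltas=[{"x": 0,"y": 0,"z": 0.0003,"wx": 0,"wy": 0,"wz": 0,"hand": 0.5},{"x": 0,"y": 0,"z": 0.0005,"wx": 0,"wy": 0,"wz": 0,"hand": 0.5},{"x": 0,"y": 0,"z": 0.0005,"wx": 0,"wy": 0,"wz": 0,"hand": 0.5}])

```text
time: 39.92
tool_pos: [0.492, -0.0816, 0.0104]
tool_rot: [3.142, -0.0, -0.065]
contact_force: [-2.7, -0.3, 4.6]
opening: 0.0575
```

>>> move_arm(deltas=[{"x": 0,"y": 0,"z": 0,"wx": 0,"wy": 0,"wz": 0,"hand": 0.65},{"x": 0,"y": 0,"z": 0,"wx": 0,"wy": 0,"wz": 0,"hand": 0.7},{"x": 0,"y": 0,"z": 0,"wx": 0,"wy": 0,"wz": 0,"hand": 0.77},{"x": 0,"y": 0,"z": 0,"wx": 0,"wy": 0,"wz": 0,"hand": 0.8},{"x": 0,"y": 0,"z": -0.01,"wx": 0,"wy": 0,"wz": 0,"hand": 0.8},{"x": 0,"y": 0,"z": -0.05,"wx": 0,"wy": 0,"wz": 0,"hand": 0.8},{"x": 0,"y": 0,"z": -0.11,"wx": 0,"wy": 0,"wz": 0,"hand": 0.8},{"x": 0,"y": 0,"z": -0.17,"wx": 0,"wy": 0,"wz": 0,"hand": 0.8}])

```text
time: 40.92
tool_pos: [0.4916, -0.0815, 0.1822]
tool_rot: [-3.142, -0.0, -0.065]
contact_force: [1.2, -0.3, 0.2]
opening: 0.0733
```

>>> move_arm(deltas=[{"x": -0.04,"y": 0,"z": -0.02,"wx": 0,"wy": 0,"wz": 0,"hand": 0.8},{"x": -0.08,"y": 0,"z": -0.04,"wx": 0,"wy": 0,"wz": 0,"hand": 0.8},{"x": -0.08,"y": 0,"z": -0.06,"wx": 0,"wy": 0,"wz": 0,"hand": 0.8},{"x": -0.08,"y": 0,"z": -0.06,"wx": 0,"wy": 0,"wz": 0,"hand": 0.8}])

```text
time: 41.42
tool_pos: [0.4127, -0.0767, 0.2417]
tool_rot: [3.14, -0.005, -0.065]
contact_force: [-0.4, 0.6, -0.5]
opening: 0.0732
```

```bash
python3 -c "
from h import *
plan(.492,-.0815,.2,-3.7)
a=crop('',viewer.read_camera('scene')[:,:,::-1],(100,100,400,190),2)[:,:]
b=crop('',viewer.read_camera('side')[:,:,::-1],(190,140,200,110),2)
cv2.imwrite('pics/f.png',np.vstack([a,np.hstack([b,np.zeros((220,400,3),np.uint8)])]))
"
```

```text
t 41.42 pos [ 0.4127 -0.0767  0.2417] rot [179.93  -0.26  -3.73] op 0.0732 F [-0.4  0.6 -0.5]
  shift mm [79.2 -0.4 42. ] turn [ 0.07 -0.26 -0.03] q6 1.27
```

View pics/f.png

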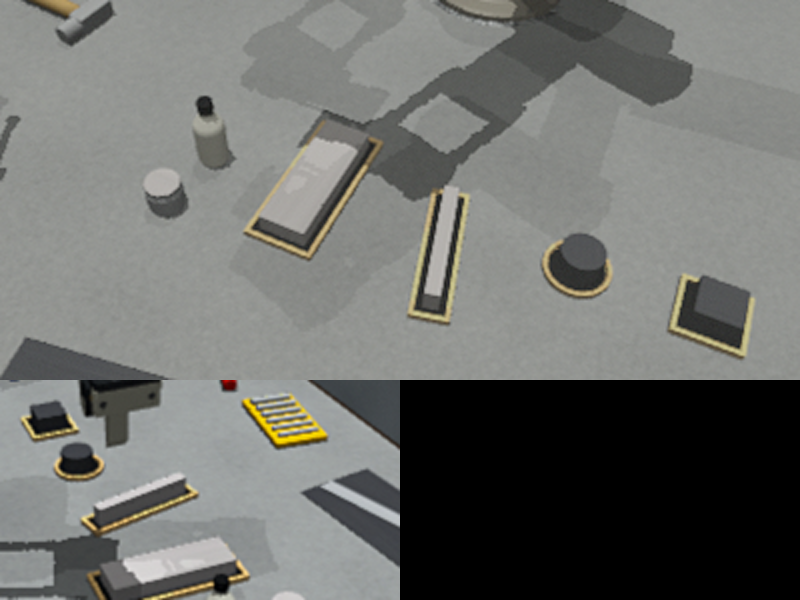

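```bash
python3 -c "
from h import *
print(robot.hand_in())
"
```

```text
the job is handed in; nothing more can be done
None
```

I took the stack apart from the top down and laid each piece flat in its own nest: slim bar, disc, block, then wide bar. I handed the job in at about 41 s of the 128 s allowed.

- **Placing:** I lowered each piece until the force reading showed the nest floor taking its weight, then opened the jaws and lifted clear. For the disc, the reading before release showed most but not all of its weight on the floor, so I lowered it another 0.4 mm as I let go.
- **Wide bar:** The vise handle left little room beside the gripper. I gripped the bar with the gripper shifted towards +y, so closing the jaws slid the bar about 13 mm across the bench before I lifted it.
- **Last checks:** The final scene and side pictures show all four pieces flat inside their rims. The ink bottle and tin are at their starting pixels to within about one, and the gripper is clear and unloaded.
- **Disagreements:** The scene and side cameras differed by about 4 mm in y. I used the wrist views for the final positions; these agreed to about 3 mm, within the 8 mm clearance around each piece. No check failed.

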